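# Find the orange test cores, tray them and spray them

## Robot

A 6-joint arm with a two-finger parallel gripper is mounted at the origin on the work surface. World frame = base frame: x ahead of the robot, y to its left, z up, the work surface at z = 0. Lengths are in mm, angles in rad, forces in N, time in s.
With the tool pointing down it reaches from about 300 to 775 mm from the base axis. Payload 14.6 kg.
Tool frame: the origin (TCP) lies between the finger pads; the fingertips stand manip.finger_overhang ahead of it and the grasp point (between the pads) lies 2 mm behind it (manip.finger_overhang is the distance from the TCP to the fingertips, in mm); z points along the fingers, y is the direction in which the jaws open and shut (so a half turn about z gives the same grasp; the last joint's range is limited). The gripper opens to 94 mm and grips with 3 to 60 N. Pads are 16 mm wide; open, the fingers measure 119 mm over their backs; the gripper's body (75 mm by 177 mm) begins 78 mm behind the grasp point.
Start: joints at [-1.188, 0.3, 1.521, -0, 1.321, -0.067], TCP at [239.124, -495.287, 222.446] pointing down, gripper open.
Joint ranges: [-3.03, 3.03], [-0.79, 2.21], [0.23, 2.52], [-1.04, 4.18], [0, 3.07], [-2.55, 2.55]. Speed limits (rad/s): [2.22, 2.22, 2.57, 3.14, 3.14, 3.14].

## Interface

Orientations are given as [roll, pitch, yaw] about the fixed x, y, z axes, in that order (R = Rz(yaw) Ry(pitch) Rx(roll)).
In Python, from cell import manip gives the robot as it stands.
- The arm moves only by the tool drive_tool, never from a script. Its argument "steps" is a list of rows, each an object with "delta_pos": the shift along the world's x, y, z in mm, a list of three; "yaw": the turn about the world's z in rad; "hand": the finger opening in mm, from 0 to 94. A call has 1 to 5 rows; each row shifts and turns the commanded pose from where the row before left it; what a row does not reach is not made up. A row lasts 1/12 s, in which the tool goes at most 41.7 mm and 7.16 degrees, less where a joint would pass 70% of its speed; a pose out of reach is approached as far as the arm can. A call is refused whole if a number of a shift passes 41.7 or a number of a turn 0.125, either way. A call with a gripper value outside its range is refused whole. The fingers move at their own pace and stop on an object; "squeeze" is the grip in N (left out, the last holds). Time passes only in rows, so rows that do not move let the fingers close. It gives the time, the measured TCP pose, the force and the opening at its end, in the units of the state.
- manip.read_state(): the state, without advancing time (a new reading comes with each control period).
- manip.camera(name): name is "scene" or "top" or "wrist"; returns a dict with "frame" (400x640x3 uint8, red, green, blue), "range_z" (400x640 float32, mm along the optical axis (not along the pixel's ray), 0 where there is no reading), "intrinsics" (3x3 intrinsics, pixels), "position" and "attitude" of the camera in the world. Camera axes: x right, y down, z forward; pixel columns grow to the right and rows downward; lengths in mm; the calibration is good to about 2 mm. A picture is of the moment at which its call begins.
- manip.sign_off(): hands the job in, once; it reports no verdict.
The state is a dict: "clock": time; "joints": joint angles; "qd": joint speeds; "effort": joint torques, N m; "eef_pos": TCP position; "eef_rot": TCP orientation; "wrist_force": force on the tool from outside, world axes, zero at the start; "moment": the same for the moment, N m; "finger_gap": finger opening in mm.
Only numpy, scipy, OpenCV 4.12 (cv2) and the standard library are available. Lean on these libraries where they do the work, as an engineer would, in place of code of your own. Each camera call takes 0.05 s, during which the arm holds its last target.

## Task

Somewhere in the four lidded tubs are two or three orange concrete cores. Find them all and stand them upright on the steel drip tray in front of the spray can, leaving the plain grey core in its tub. Close all four tubs properly with their lids so that no spray gets in, then press the red nozzle cap of the fixed can right down and let it spring back up; do not disturb the other things on the bench.

Things in the scene. Friction and masses are not known exactly. Their poses are not given: they have to be found in the camera images.
- core1_mid (a point): orange cylindrical concrete core, 40 mm diameter, 60 mm tall, about 0.18 kg, at the start standing upright inside one of the lidded tubs; may be absent. Point at its centre (30 mm above its foot); z axis along the cylinder
- core2_mid (a point): orange cylindrical concrete core, 40 mm diameter, 60 mm tall, about 0.18 kg, at the start standing upright inside one of the lidded tubs; may be absent. Point at its centre (30 mm above its foot); z axis along the cylinder
- core3_mid (a point): orange cylindrical concrete core, 40 mm diameter, 60 mm tall, about 0.18 kg, at the start standing upright inside one of the lidded tubs; may be absent. Point at its centre (30 mm above its foot); z axis along the cylinder
- plain_mid (a point): plain grey concrete core of the same size (40 mm diameter, 60 mm tall), upright inside a tub; it must stay there. Point at its centre
- tub1_rim (a point): centre of the mouth, at rim height, of a fixed opaque grey round tub: 112 mm outer and 106 mm inner diameter, 3 mm wall, rim 76 mm above the bench, inner floor 4 mm above the bench; all four tubs are alike; z up
- tub2_rim (a point): centre of the mouth, at rim height, of a fixed opaque grey round tub: 112 mm outer and 106 mm inner diameter, 3 mm wall, rim 76 mm above the bench, inner floor 4 mm above the bench; all four tubs are alike; z up
- tub3_rim (a point): centre of the mouth, at rim height, of a fixed opaque grey round tub: 112 mm outer and 106 mm inner diameter, 3 mm wall, rim 76 mm above the bench, inner floor 4 mm above the bench; all four tubs are alike; z up
- tub4_rim (a point): centre of the mouth, at rim height, of a fixed opaque grey round tub: 112 mm outer and 106 mm inner diameter, 3 mm wall, rim 76 mm above the bench, inner floor 4 mm above the bench; all four tubs are alike; z up
- lid1_knob (a point): loose white round plug lid, 0.10 kg: flange 120 mm diameter and 4 mm thick, under it a plug 96 mm diameter and 8 mm deep that drops freely into the tub's mouth (5 mm play all round), on top a blue round knob 28 mm diameter, 34 mm tall. Point at the middle of the knob: 17 mm above the flange's top, 29 mm above the plug's underside, 21 mm above the rim when seated; z axis up through the knob. All lids are alike and fit any tub
- lid2_knob (a point): loose white round plug lid, 0.10 kg: flange 120 mm diameter and 4 mm thick, under it a plug 96 mm diameter and 8 mm deep that drops freely into the tub's mouth (5 mm play all round), on top a blue round knob 28 mm diameter, 34 mm tall. Point at the middle of the knob: 17 mm above the flange's top, 29 mm above the plug's underside, 21 mm above the rim when seated; z axis up through the knob. All lids are alike and fit any tub
- lid3_knob (a point): loose white round plug lid, 0.10 kg: flange 120 mm diameter and 4 mm thick, under it a plug 96 mm diameter and 8 mm deep that drops freely into the tub's mouth (5 mm play all round), on top a blue round knob 28 mm diameter, 34 mm tall. Point at the middle of the knob: 17 mm above the flange's top, 29 mm above the plug's underside, 21 mm above the rim when seated; z axis up through the knob. All lids are alike and fit any tub
- lid4_knob (a point): loose white round plug lid, 0.10 kg: flange 120 mm diameter and 4 mm thick, under it a plug 96 mm diameter and 8 mm deep that drops freely into the tub's mouth (5 mm play all round), on top a blue round knob 28 mm diameter, 34 mm tall. Point at the middle of the knob: 17 mm above the flange's top, 29 mm above the plug's underside, 21 mm above the rim when seated; z axis up through the knob. All lids are alike and fit any tub
- tray_floor (a point): centre of the floor's top face of the fixed steel drip tray, 4 mm above the bench; inside 122 mm along its x and 218 mm along its y, rim 10 mm above the floor (room for three cores in a row along y, e.g. 65 mm apart); z up, x points to the fixed spray can (56 mm diameter, axis at x = +125 mm, nozzle cap top 209 mm above the bench)
- nozzle_top (a point): centre of the top face of the red nozzle cap (34 mm diameter, 20 mm tall) on the fixed spray can; it moves down with the cap
- nozzle (a joint): travel of the nozzle cap in m: 0 up, 0.008 fully down; sprung: starts to move at about 4 N, fully down at about 8.5 N, springs back by itself
- cyl1: bystander: grey concrete cylinder 100 mm diameter, 200 mm tall, 3.5 kg, origin at the centre of its foot; leave alone
- cyl2: bystander: grey concrete cylinder 100 mm diameter, 200 mm tall, 3.5 kg, origin at the centre of its foot; leave alone
- brush: bystander: hand brush about 180 mm long lying along its x axis on the bench, origin near its middle; leave alone
- dish: bystander: clear plastic dish, 100 mm diameter, 20 mm high; leave alone
Things that resemble listed ones, but are neither listed nor needed, are in the scene too. Leave any black or brown look-alike of the part that bears lid1_knob alone.

How it is judged (in metres and radians):
On the way, in this order (a step that is already met when the one before it is completed fails the run):
1. every orange core stands on the drip tray and all four tubs are closed (x of core1_mid in the frame of tray_floor between -0.05 and 0.05 m and y of core1_mid in the frame of tray_floor between -0.098 and 0.098 m and z of core1_mid in the frame of tray_floor between 0.024 and 0.035 m and angle between each of core1_mid, core2_mid, core3_mid's own z axis and vertical below 0.12 rad and x of core2_mid in the frame of tray_floor between -0.05 and 0.05 m and y of core2_mid in the frame of tray_floor between -0.098 and 0.098 m and z of core2_mid in the frame of tray_floor between 0.024 and 0.035 m and x of core3_mid in the frame of tray_floor between -0.05 and 0.05 m and y of core3_mid in the frame of tray_floor between -0.098 and 0.098 m and z of core3_mid in the frame of tray_floor between 0.024 and 0.035 m and ((horizontal distance between lid1_knob and tub1_rim below 0.012 m and z of lid1_knob in the frame of tub1_rim between 0.016 and 0.024 m and angle between lid1_knob's own z axis and vertical below 0.06 rad) or (horizontal distance between lid2_knob and tub1_rim below 0.012 m and z of lid2_knob in the frame of tub1_rim between 0.016 and 0.024 m and angle between lid2_knob's own z axis and vertical below 0.06 rad) or (horizontal distance between lid3_knob and tub1_rim below 0.012 m and z of lid3_knob in the frame of tub1_rim between 0.016 and 0.024 m and angle between lid3_knob's own z axis and vertical below 0.06 rad) or (horizontal distance between lid4_knob and tub1_rim below 0.012 m and z of lid4_knob in the frame of tub1_rim between 0.016 and 0.024 m and angle between lid4_knob's own z axis and vertical below 0.06 rad)) and ((horizontal distance between lid1_knob and tub2_rim below 0.012 m and z of lid1_knob in the frame of tub2_rim between 0.016 and 0.024 m and angle between lid1_knob's own z axis and vertical below 0.06 rad) or (horizontal distance between lid2_knob and tub2_rim below 0.012 m and z of lid2_knob in the frame of tub2_rim between 0.016 and 0.024 m and angle between lid2_knob's own z axis and vertical below 0.06 rad) or (horizontal distance between lid3_knob and tub2_rim below 0.012 m and z of lid3_knob in the frame of tub2_rim between 0.016 and 0.024 m and angle between lid3_knob's own z axis and vertical below 0.06 rad) or (horizontal distance between lid4_knob and tub2_rim below 0.012 m and z of lid4_knob in the frame of tub2_rim between 0.016 and 0.024 m and angle between lid4_knob's own z axis and vertical below 0.06 rad)) and ((horizontal distance between lid1_knob and tub3_rim below 0.012 m and z of lid1_knob in the frame of tub3_rim between 0.016 and 0.024 m and angle between lid1_knob's own z axis and vertical below 0.06 rad) or (horizontal distance between lid2_knob and tub3_rim below 0.012 m and z of lid2_knob in the frame of tub3_rim between 0.016 and 0.024 m and angle between lid2_knob's own z axis and vertical below 0.06 rad) or (horizontal distance between lid3_knob and tub3_rim below 0.012 m and z of lid3_knob in the frame of tub3_rim between 0.016 and 0.024 m and angle between lid3_knob's own z axis and vertical below 0.06 rad) or (horizontal distance between lid4_knob and tub3_rim below 0.012 m and z of lid4_knob in the frame of tub3_rim between 0.016 and 0.024 m and angle between lid4_knob's own z axis and vertical below 0.06 rad)) and ((horizontal distance between lid1_knob and tub4_rim below 0.012 m and z of lid1_knob in the frame of tub4_rim between 0.016 and 0.024 m and angle between lid1_knob's own z axis and vertical below 0.06 rad) or (horizontal distance between lid2_knob and tub4_rim below 0.012 m and z of lid2_knob in the frame of tub4_rim between 0.016 and 0.024 m and angle between lid2_knob's own z axis and vertical below 0.06 rad) or (horizontal distance between lid3_knob and tub4_rim below 0.012 m and z of lid3_knob in the frame of tub4_rim between 0.016 and 0.024 m and angle between lid3_knob's own z axis and vertical below 0.06 rad) or (horizontal distance between lid4_knob and tub4_rim below 0.012 m and z of lid4_knob in the frame of tub4_rim between 0.016 and 0.024 m and angle between lid4_knob's own z axis and vertical below 0.06 rad))), for 0.3 s.
2. with the cores on the tray and the tubs closed, the nozzle cap is pressed right down (all of step 1 and value of joint nozzle above 0.0065 m), for 0.1 s.
3. the nozzle cap has sprung back up (value of joint nozzle below 0.0015 m), for 0.2 s.
At the end, for the whole second after the job is handed in: Orange cores upright (0.12 rad) on the tray floor, centres within 50 mm (x) and 98 mm (y) of the tray's centre; a lid in every tub (knob within 12 mm of its axis, height within about 4 mm, level to 0.06 rad); grey core in its tub; cap, once pressed 6.5 mm or more, back up (under 1.5 mm) (all of step 1 and horizontal distance between plain_mid and tub4_rim below 0.05 m and z of plain_mid in the frame of tub4_rim below 0 m and value of joint nozzle below 0.0015 m); the robot touches nothing.
It fails at once if the plain grey core is taken out of its tub (not (horizontal distance between plain_mid and tub4_rim below 0.05 m and z of plain_mid in the frame of tub4_rim below 0 m)).
It fails at once if a bystander is moved more than 30 mm (distance of any of cyl1, cyl2, brush, dish from where it was at the start of the episode above 0.03 m).
Of core1, core2, core3 only 2 to 3 are there at a start; the rules pass over those that are not, and their reading is None.
At some moment in a run one of lid1, lid2, lid3, lid4 may be knocked a few centimetres aside while the robot is not near it.
Once in a run the grip may slacken for a moment while it holds something.
It also fails if it takes over 210 s, if anything falls off the work surface, if the arm or the gripper's body presses on something with over 40 N, if the wrist force passes 120 N, or if a joint passes its speed limit or range.

## Working session

There is one attempt and no reset: what is moved stays moved. The work goes in short steps, Python scripts to look and compute and a tool call to move; the robot and the scene stay as the last step left them, time stands still between calls to the robot, and variables do not carry over. Pictures are saved under pics/ and viewed, and the job is handed in when it is done.

Besides the shell and the picture viewer there is one more tool, called after ">>>" as a command line: name --argument value ..., lists and objects as JSON in quotes. drive_tool: Moves the arm, as the interface text tells. Its arguments: {"type":"object","properties":{"steps":{"type":"array"},"squeeze":{"type":"number"}},"required":["steps"]}

```bash
ls -la; mkdir -p pics
python3 - <<'E'
from cell import manip
import cv2
print(manip.finger_overhang, manip.read_state())
for n in ["scene","top","wrist"]:
    c=manip.camera(n); cv2.imwrite(f"pics/{n}0.png",c["frame"][:,:,::-1])
    print(n,c["intrinsics"],c["position"],c["attitude"])
E
```

```text
total 12
drwxr-xr-x  3 agent agent 4096 Dec  6 18:30 .
drwxr-xr-x 23 root  root  4096 Dec  6 18:30 ..
drwxr-xr-x  2 agent agent 4096 Dec  6 18:30 pics
17.0 {'clock': 0.0, 'joints': array([-1.18758631e+00,  3.00470674e-01,  1.52162037e+00,  3.64268659e-05,
        1.32072877e+00, -6.66206507e-02]), 'qd': array([-8.60313507e-04,  3.15869238e-04,  7.49167934e-06,  9.92525468e-05,
        5.27048700e-04,  5.71447009e-04]), 'effort': array([ 3.03469724e-04, -5.31807554e+01, -3.52737808e+01,  7.08454801e-02,
        2.44062074e-02, -9.88723309e-05]), 'eef_pos': array([ 239.04269322, -495.04142347,  221.86994472]), 'eef_rot': array([-3.14037057e+00, -1.16897947e-04,  4.49821560e-01]), 'wrist_force': array([-0.14207868,  0.19933499, -0.38135542]), 'moment': array([-0.04763404,  0.03652194,  0.02650745]), 'finger_gap': 94.26792295754551}
scene [[502.2861552    0.         317.47375856]
 [  0.         502.2861552  201.02819871]
 [  0.           0.           1.        ]] [1327.73189981  871.18263253 1254.52711343] [-2.32485206  0.01439369  2.377904  ]
top [[438.61628796   0.         319.44396875]
 [  0.         438.61628796 201.58900222]
 [  0.           0.           1.        ]] [ 423.79429072   -2.78742816 1520.27587937] [-3.06063674 -0.00689031 -1.5672299 ]
wrist [[292.03000159   0.         316.4762202 ]
 [  0.         292.03000159 204.78151593]
 [  0.           0.           1.        ]] [ 305.49419203 -461.82257362  383.91147638] [ 2.88425734e+00 -3.57926862e-04 -1.12065886e+00]
```

View pics/top0.png

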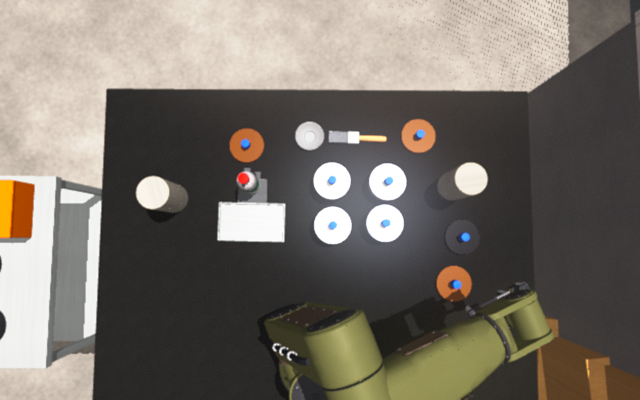

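View pics/scene0.png

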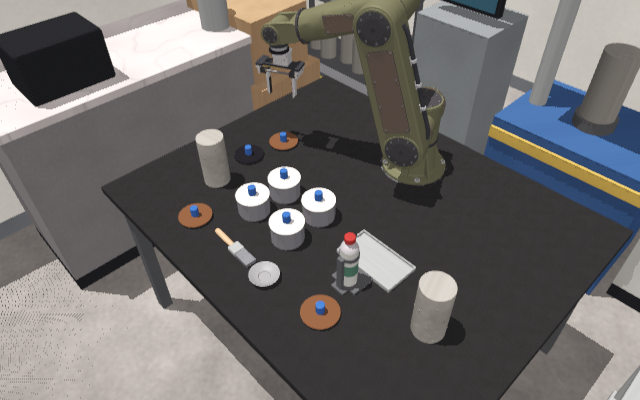

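View pics/wrist0.png

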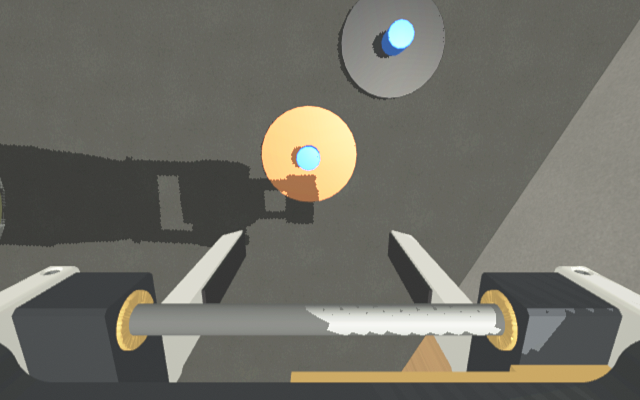

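The top picture shows four white lids with blue knobs at (332,181), (388,181), (333,225) and (385,223). The look-alikes to leave alone are a black lid at (462,237) and brown lids at (454,283), (419,136) and (247,145). The tray is at (252,222) and the red cap at about (244,180). Next I'll measure these.

```bash
cat > h.py <<'E'
from cell import manip
import cv2, numpy as np
from scipy.spatial.transform import Rotation as Ro
def cam(n):
    c=manip.camera(n); c["R"]=Ro.from_euler("xyz",c["attitude"]).as_matrix(); return c
def plane(c,u,v,z):
    d=c["R"]@(np.linalg.inv(c["intrinsics"])@np.array([u,v,1.0])); p=np.array(c["position"])
    return p+d*(z-p[2])/d[2]
def pix(c,P):
    q=c["intrinsics"]@(c["R"].T@(np.array(P,float)-c["position"])); return q[:2]/q[2]
def cloud(c):
    v,u=np.mgrid[0:400,0:640]; Z=c["range_z"]
    K=c["intrinsics"]; P=np.stack([(u-K[0,2])/K[0,0]*Z,(v-K[1,2])/K[1,1]*Z,Z],-1)
    W=P@c["R"].T+c["position"]; W[Z<=0]=np.nan; return W
def hsv(c): return cv2.cvtColor(c["frame"],cv2.COLOR_RGB2HSV)
def blobs(m,amin=30):
    n,l,s,ce=cv2.connectedComponentsWithStats(m.astype(np.uint8))
    return [(ce[i],s[i],l==i) for i in range(1,n) if s[i][4]>=amin]
def save(c,name): cv2.imwrite(f"pics/{name}.png",c["frame"][:,:,::-1])
E
python3 - <<'E'
from h import *
np.set_printoptions(precision=1,suppress=True)
for n in ["top","scene"]:
    c=cam(n); W=cloud(c); H=hsv(c)
    blue=(H[...,0]>100)&(H[...,0]<125)&(H[...,1]>150)&(H[...,2]>80)
    red=((H[...,0]<4)|(H[...,0]>176))&(H[...,1]>200)&(H[...,2]>100)
    for nm,m in [("blue",blue),("red",red)]:
        for ce,s,l in blobs(m,20):
            z=np.nanpercentile(W[...,2][l],90); top=l&(W[...,2]>z-6)
            print(n,nm,ce,s[4],"topz",z,"mean",np.nanmean(W[top],0))
    white=(H[...,1]<40)&(H[...,2]>150)
    if n=="top":
        for ce,s,l in blobs(white,100):
            if ce[1]<120 or ce[0]<200 or ce[0]>420: continue
            cn=max(cv2.findContours(l.astype(np.uint8),0,1)[0],key=cv2.contourArea)
            z=np.nanmedian(W[...,2][l]); (x,y),r=cv2.minEnclosingCircle(cn)
            print("white",ce,s[4],"z",z,"circ",x,y,r,plane(c,x,y,z),"mm r",r*(1520-z)/438.6)
            if s[4]>2000:
                rect=cv2.minAreaRect(cn); print("tray",[plane(c,*p,14) for p in cv2.boxPoints(rect)],plane(c,*rect[0],14))
                t=l; print(np.nanpercentile(W[...,2][t],[5,50,95]))
                cv2.imwrite("pics/crop0.png",cv2.resize(c["frame"][120:260,200:420,::-1],None,fx=3.6,fy=3.6,interpolation=cv2.INTER_NEAREST))
E
```

```text
top blue [419.5 133.9] 40 topz 50.83996272296751 mean [ 778.2 -354.8   49.1]
top blue [245.1 143.5] 51 topz 47.227830889851475 mean [741.9 242.3  45. ]
top blue [464.6 236.8] 73 topz 49.65916477783689 mean [ 427.7 -502.    47.7]
top blue [455.6 284.1] 57 topz 49.36807780460917 mean [ 269.4 -468.8   47. ]
top red [243.  178.3] 71 topz 211.3637390621999 mean [599.3 218.4 209.1]
white [309.2 135.4] 633 z 11.861799436935826 circ 309.2407531738281 135.5 14.319610595703125 [777.6  23.7  11.9] mm r 49.23837609796511
white [344.2 136.6] 344 z 17.785945858449168 circ 344.0 136.0 15.811488151550293 [775.1 -97.4  17.8] mm r 54.154673319998764
white [331.7 180.5] 1072 z 79.3971577028907 circ 331.755615234375 180.4827880859375 18.924396514892578 [611.  -52.8  79.4] mm r 62.15809258575412
white [387.3 181.4] 1076 z 79.2909062960108 circ 387.3436279296875 181.25445556640625 19.028743743896484 [ 609.2 -237.    79.3] mm r 62.50543582670898
white [249.8 180.1] 110 z 170.42222725247996 circ 246.28146362304688 179.43377685546875 8.737004280090332 [601.2 215.1 170.4] mm r 26.88387318014104
white [251.1 2
[... 666 characters left out ...]
ue [247.8 149.6] 65 topz 44.17826983673408 mean [ 431.4 -493.6   42.5]
scene blue [501.6 158.5] 72 topz -231.27700919400405 mean [-594.9  108.7 -231. ]
scene blue [283.2 173.2] 60 topz 114.10815227463887 mean [ 478.1 -217.2  112.9]
scene blue [251.3 189.8] 67 topz 113.28159782494674 mean [ 612.7 -229.5  111.5]
scene blue [318.  195.4] 67 topz 114.26348851139055 mean [469.4 -46.6 112.2]
scene blue [194.1 210.8] 70 topz 45.96932163393562 mean [ 782.9 -348.1   43.8]
scene blue [285.9 217. ] 74 topz 114.18549079518155 mean [614.7 -45.1 112.2]
scene blue [628.2 220.5] 53 topz -224.2722192855383 mean [-595.5  693.9 -224.7]
scene blue [319.9 307.4] 98 topz 46.22980384018388 mean [748.2 250.3  44.3]
```

View pics/crop0.png

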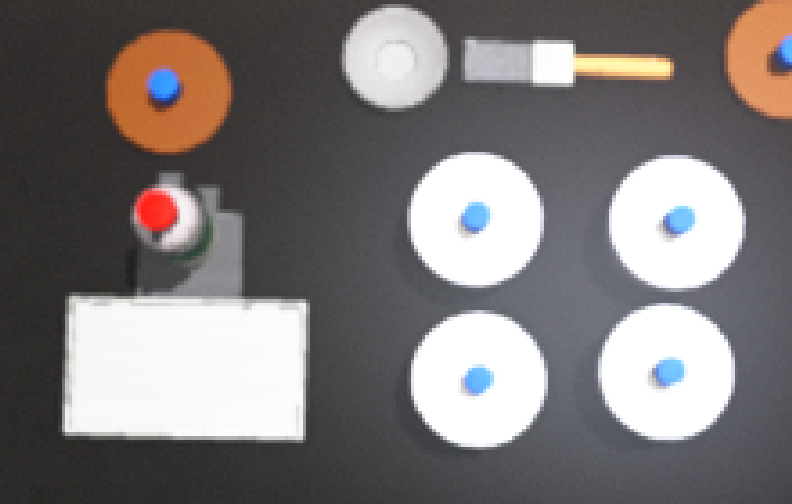

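>>> drive_tool --steps '[{"delta_pos": [23.5,27.2,0],"yaw": -0.11,"hand": 60},{"delta_pos": [23.5,27.2,0],"yaw": -0.11,"hand": 60},{"delta_pos": [23.5,27.2,0],"yaw": -0.11,"hand": 60},{"delta_pos": [23.5,27.2,0],"yaw": -0.12,"hand": 60},{"delta_pos": [23.5,27.2,0],"yaw": 0,"hand": 60}]' --squeeze 25

```text
clock: 0.67
eef_pos: [356.8, -358.6, 222.5]
eef_rot: [3.142, -0.0, -0.005]
wrist_force: [0.6, 0.4, 0.2]
finger_gap: 64.0
```

>>> drive_tool --steps '[{"delta_pos": [23.5,27.2,0],"yaw": 0,"hand": 60},{"delta_pos": [23.5,27.2,0],"yaw": 0,"hand": 60},{"delta_pos": [23.5,27.2,0],"yaw": 0,"hand": 60},{"delta_pos": [23.5,27.2,0],"yaw": 0,"hand": 60},{"delta_pos": [23.5,27.2,0],"yaw": 0,"hand": 60}]'

```text
clock: 1.08
eef_pos: [474.4, -222.4, 222.5]
eef_rot: [3.142, -0.0, 0.003]
wrist_force: [0.3, -0.2, -0.3]
finger_gap: 59.9
```

```bash
cat >> h.py <<'E'
def knobs(c,zk=114):
    H=hsv(c); m=(H[...,0]>95)&(H[...,0]<125)&(H[...,1]>90)&(H[...,2]>80)
    W=cloud(c); out=[]
    for ce,s,l in blobs(m,60):
        zt=np.nanpercentile(W[...,2][l],90); t=l&(abs(W[...,2]-zt)<4)
        if t.sum()<20: continue
        cn=max(cv2.findContours(t.astype(np.uint8),0,1)[0],key=cv2.contourArea)
        (x,y),r=cv2.minEnclosingCircle(cn)
        f=c["intrinsics"][0,0]; 
        out.append((np.round(plane(c,x,y,zt),1),np.round((x,y,r)).astype(int),np.round(np.nanmean(W[t],0),1)))
    return out
E
python3 - <<'E'
from h import *
c=cam("wrist"); save(c,"w1"); print(c["position"])
for k in knobs(c): print(k)
H=hsv(c);W=cloud(c)
fl=(H[...,1]<60)&(abs(W[...,2]-80)<5)
for ce,s,l in blobs(fl,300):
    cn=max(cv2.findContours(l.astype(np.uint8),0,1)[0],key=cv2.contourArea)
    P=np.array([plane(c,*p[0],80)[:2] for p in cn],np.float32)
    (x,y),r=cv2.minEnclosingCircle(P); print("flange",ce,x,y,r)
E
```

```text
[ 548.14574182 -220.79693318  384.47886266]
(array([612.4, -50.2, 114.2]), array([113,  48,  18]), array([612.7, -49.7, 113.3]))
(array([ 610.1, -233.6,  114.5]), array([332,  52,  17]), array([ 610.3, -233.2,  113.6]))
(array([ 474.6, -223.4,  114.4]), array([318, 208,  14]), array([ 474.3, -223.5,  113.5]))
(array([466.5, -53. , 114. ]), array([142, 215,  15]), array([466.3, -52.4, 113.2]))
(array([ 429.4, -498.6,   46.9]), array([543, 229,  12]), array([ 430.1, -498.8,   45.8]))
flange [138.57706634  58.08221   ] 612.758544921875 -50.06679916381836 60.124900817871094
flange [329.35483323  59.64660952] 610.6087646484375 -233.36973571777344 59.661312103271484
flange [530.29446936  73.54559043] 603.2620849609375 -453.9512023925781 47.41695022583008
flange [318.2629146 196.447706 ] 473.94671630859375 -223.52041625976562 59.69952392578125
flange [160.77215648 202.56689206] 466.41754150390625 -52.41082000732422 60.142669677734375
```

View pics/w1.png

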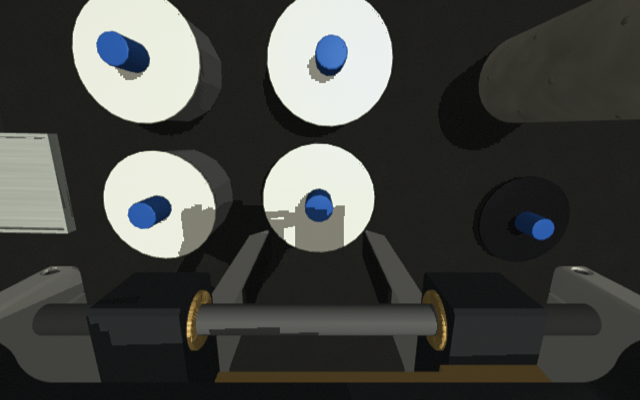

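Wrist picture: lid B at (318,208), D at (332,52), A at (142,215), C at (113,48). All flanges measure 60 mm radius with knob tops at 114 mm, which matches the given sizes. The black look-alike is at (543,229). I'll take B.

>>> drive_tool --steps '[{"delta_pos": [0,-1,-40],"yaw": 0,"hand": 60},{"delta_pos": [0,0,-40],"yaw": 0,"hand": 60},{"delta_pos": [0,0,-41],"yaw": 0,"hand": 60},{"delta_pos": [0,0,0],"yaw": 0,"hand": 60},{"delta_pos": [0,0,0],"yaw": 0,"hand": 10}]'

```text
clock: 1.55
eef_pos: [473.4, -224.9, 100.7]
eef_rot: [-3.141, 0.001, 0.003]
wrist_force: [1.0, 0.5, 0.4]
finger_gap: 56.0
```

>>> drive_tool --steps '[{"delta_pos": [0,0,0],"yaw": 0,"hand": 10},{"delta_pos": [0,0,0],"yaw": 0,"hand": 10},{"delta_pos": [0,0,0],"yaw": 0,"hand": 10},{"delta_pos": [0,0,0],"yaw": 0,"hand": 10},{"delta_pos": [0,0,0],"yaw": 0,"hand": 10}]'

```text
clock: 1.97
eef_pos: [473.6, -225.1, 101.6]
eef_rot: [3.141, -0.0, 0.003]
wrist_force: [-0.7, 0.3, 0.6]
finger_gap: 27.5
```

>>> drive_tool --steps '[{"delta_pos": [0,0,20],"yaw": 0,"hand": 10},{"delta_pos": [0,0,35],"yaw": 0,"hand": 10},{"delta_pos": [-25,17,15],"yaw": 0,"hand": 10},{"delta_pos": [-34,22,0],"yaw": 0,"hand": 10},{"delta_pos": [-34,22,0],"yaw": 0,"hand": 10}]'

```text
clock: 2.38
eef_pos: [379.6, -163.4, 171.8]
eef_rot: [3.141, -0.001, 0.003]
wrist_force: [0.7, -0.5, -1.1]
finger_gap: 27.2
```

>>> drive_tool --steps '[{"delta_pos": [-36,24,0],"yaw": 0,"hand": 10},{"delta_pos": [0,0,-35],"yaw": 0,"hand": 10},{"delta_pos": [0,0,-40],"yaw": 0,"hand": 10},{"delta_pos": [0,0,-40],"yaw": 0,"hand": 10},{"delta_pos": [0,0,-22],"yaw": 0,"hand": 10}]'

```text
clock: 2.8
eef_pos: [344.6, -140.2, 32.0]
eef_rot: [-3.141, 0.001, 0.003]
wrist_force: [-2.5, 6.6, 34.6]
finger_gap: 27.2
```

>>> drive_tool --steps '[{"delta_pos": [0,0,1],"yaw": 0,"hand": 60},{"delta_pos": [0,0,0],"yaw": 0,"hand": 60},{"delta_pos": [0,0,0],"yaw": 0,"hand": 60},{"delta_pos": [0,0,40],"yaw": 0,"hand": 60},{"delta_pos": [0,0,41],"yaw": 0,"hand": 60}]'

```text
clock: 3.22
eef_pos: [345.1, -140.5, 117.8]
eef_rot: [-3.14, 0.003, 0.003]
wrist_force: [0.9, -0.9, 0.6]
finger_gap: 57.0
```

>>> drive_tool --steps '[{"delta_pos": [25,-15,29],"yaw": 0,"hand": 60},{"delta_pos": [30,-20,20],"yaw": 0,"hand": 60},{"delta_pos": [34,-24,0],"yaw": 0,"hand": 60},{"delta_pos": [34,-24,0],"yaw": 0,"hand": 60},{"delta_pos": [0,0,0],"yaw": 0,"hand": 60}]'

```text
clock: 3.63
eef_pos: [472.8, -227.0, 166.5]
eef_rot: [3.14, -0.002, 0.002]
wrist_force: [-0.6, 0.3, -0.1]
finger_gap: 60.2
```

```bash
cat >> h.py <<'E'
def tub(c,x0,y0):
    """rim ring: points at z~76 near (x0,y0); cores inside: points z~64"""
    W=cloud(c); d=np.hypot(W[...,0]-x0,W[...,1]-y0)
    rim=(abs(W[...,2]-76)<4)&(d<66)&(d>40)
    res={}
    if rim.sum()>30:
        P=W[rim][:,:2]; A=np.c_[2*P,np.ones(len(P))]
        s=np.linalg.lstsq(A,(P**2).sum(1),rcond=None)[0]; res["rim"]=(np.round(s[:2],1),round(float(np.sqrt(s[2]+s[0]**2+s[1]**2)),1),int(rim.sum()))
    top=(abs(W[...,2]-64)<4)&(d<46)
    if top.sum()>20:
        l=max(blobs(top,1),key=lambda b:b[1][4])[2]
        P=W[l][:,:2].astype(np.float32); (x,y),r=cv2.minEnclosingCircle(P)
        res["core"]=(np.round(P.mean(0),1),np.round((x,y,r),1),int(l.sum()),"rgb",np.median(c["frame"][l],0),"z",round(float(np.median(W[l][:,2])),1))
    return res
E
python3 - <<'E'
from h import *
c=cam("wrist"); save(c,"w2"); print(tub(c,474,-223.5)); print(manip.read_state()["eef_pos"])
for k in knobs(c): print(k)
E
```

```text
{'rim': (array([ 474.1, -224.1]), 54.9, 1396), 'core': (array([ 481.8, -227.4], dtype=float32), array([ 481.2, -227.4,   19.9]), 1356, 'rgb', array([232., 137.,  68.]), 'z', 63.6)}
[ 470.51985999 -225.24179005  166.20672055]
(array([612.4, -50.2, 114.4]), array([47, 23, 24]), array([612.7, -49.7, 113.4]))
(array([ 609.9, -233.3,  114.6]), array([328,  28,  23]), array([ 610.3, -233.2,  113.6]))
(array([466.5, -52.9, 114. ]), array([ 94, 234,  18]), array([466.5, -52.6, 113.2]))
(array([ 429.7, -498.2,   46.8]), array([578, 246,  14]), array([ 429.9, -498.8,   45.9]))
```

View pics/w2.png

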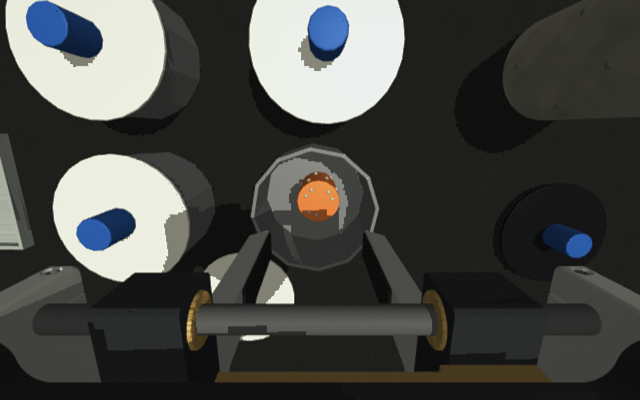

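>>> drive_tool --steps '[{"delta_pos": [6,-2,0],"yaw": 0,"hand": 56},{"delta_pos": [0,0,0],"yaw": 0,"hand": 56},{"delta_pos": [0,0,0],"yaw": 0,"hand": 56},{"delta_pos": [0,0,0],"yaw": 0,"hand": 56}]'

```text
clock: 4.02
eef_pos: [474.6, -225.5, 166.4]
eef_rot: [3.141, -0.001, 0.003]
wrist_force: [0.6, -0.1, -0.6]
finger_gap: 56.0
```

Run:
```python
from h import *
s=manip.read_state(); print(s["eef_pos"],s["qd"])
c=cam("wrist");s=manip.read_state(); print(s["eef_pos"],s["qd"],c["position"])
print(tub(c,474,-223.5)["core"])
```

```text
[ 474.56256872 -225.47165426  166.37593353] [-0.00186693  0.00621627 -0.00053442 -0.00150383 -0.00217469  0.00153975]
[ 474.56992774 -225.52191139  166.19461913] [-0.00138361  0.00788726 -0.00446054 -0.00070526 -0.00183941 -0.00066417] [ 548.10656211 -223.77824108  328.38143529]
(array([ 481.9, -227.4], dtype=float32), array([ 481.3, -227.5,   19.9]), 1355, 'rgb', array([232., 137.,  67.]), 'z', 63.6)
```

>>> drive_tool --steps '[{"delta_pos": [7,-2,-20],"yaw": 0,"hand": 56},{"delta_pos": [0,0,-38],"yaw": 0,"hand": 56},{"delta_pos": [0,0,-36],"yaw": 0,"hand": 56},{"delta_pos": [0,0,-32],"yaw": 0,"hand": 56},{"delta_pos": [0,0,0],"yaw": 0,"hand": 25}]'

```text
clock: 4.48
eef_pos: [479.0, -226.2, 34.5]
eef_rot: [-3.137, 0.007, 0.003]
wrist_force: [-1.2, -0.1, -0.9]
finger_gap: 52.1
```

>>> drive_tool --steps '[{"delta_pos": [0,0,0],"yaw": 0,"hand": 25},{"delta_pos": [0,0,0],"yaw": 0,"hand": 25},{"delta_pos": [0,0,0],"yaw": 0,"hand": 25},{"delta_pos": [0,0,0],"yaw": 0,"hand": 25}]' --squeeze 35

```text
clock: 4.82
eef_pos: [482.8, -228.3, 41.5]
eef_rot: [3.14, -0.003, 0.003]
wrist_force: [-0.3, 0.9, 6.0]
finger_gap: 39.3
```

>>> drive_tool --steps '[{"delta_pos": [0,0,25],"yaw": 0,"hand": 25},{"delta_pos": [0,0,38],"yaw": 0,"hand": 25},{"delta_pos": [0,0,38],"yaw": 0,"hand": 25},{"delta_pos": [0,20,29],"yaw": 0,"hand": 25},{"delta_pos": [-3,37,0],"yaw": 0,"hand": 25}]'

```text
clock: 5.23
eef_pos: [481.1, -173.2, 176.4]
eef_rot: [3.137, -0.01, -0.0]
wrist_force: [1.4, 1.2, -2.5]
finger_gap: 39.3
```

>>> drive_tool --steps '[{"delta_pos": [-3,38,0],"yaw": 0,"hand": 25},{"delta_pos": [-3,38,0],"yaw": 0,"hand": 25},{"delta_pos": [-3,38,0],"yaw": 0,"hand": 25},{"delta_pos": [-3,38,0],"yaw": 0,"hand": 25},{"delta_pos": [-3,38,0],"yaw": 0,"hand": 25}]'

```text
clock: 5.65
eef_pos: [463.5, 20.8, 170.7]
eef_rot: [3.142, -0.002, 0.003]
wrist_force: [0.8, -0.0, -2.0]
finger_gap: 39.8
```

>>> drive_tool --steps '[{"delta_pos": [-3,38,0],"yaw": 0,"hand": 25},{"delta_pos": [-3,38,0],"yaw": 0,"hand": 25},{"delta_pos": [-3,38,0],"yaw": 0,"hand": 25},{"delta_pos": [-3,14,0],"yaw": 0,"hand": 25},{"delta_pos": [0,0,-30],"yaw": 0,"hand": 25}]'

```text
clock: 6.07
eef_pos: [453.8, 150.7, 144.5]
eef_rot: [-3.139, -0.01, 0.006]
wrist_force: [1.1, -0.8, -0.8]
finger_gap: 39.3
```

>>> drive_tool --steps '[{"delta_pos": [0,0,-35],"yaw": 0,"hand": 25},{"delta_pos": [0,0,-30],"yaw": 0,"hand": 25},{"delta_pos": [0,0,-20],"yaw": 0,"hand": 25},{"delta_pos": [0,0,-10],"yaw": 0,"hand": 25},{"delta_pos": [0,0,0],"yaw": 0,"hand": 25}]'

```text
clock: 6.48
eef_pos: [451.3, 147.0, 43.6]
eef_rot: [3.141, 0.002, 0.003]
wrist_force: [-1.1, -0.0, -1.7]
finger_gap: 39.3
```

>>> drive_tool --steps '[{"delta_pos": [0,0,-1.5],"yaw": 0,"hand": 25},{"delta_pos": [0,0,0],"yaw": 0,"hand": 25},{"delta_pos": [0,0,0],"yaw": 0,"hand": 25}]'

```text
clock: 6.73
eef_pos: [452.7, 147.3, 44.3]
eef_rot: [-3.141, -0.002, 0.003]
wrist_force: [0.0, -1.1, -2.7]
finger_gap: 39.7
```

>>> drive_tool --steps '[{"delta_pos": [0,0,-1],"yaw": 0,"hand": 25},{"delta_pos": [0,0,0],"yaw": 0,"hand": 25},{"delta_pos": [0,0,0],"yaw": 0,"hand": 25}]'

```text
clock: 6.98
eef_pos: [452.0, 147.2, 42.3]
eef_rot: [-3.141, -0.001, 0.003]
wrist_force: [-0.5, 0.1, -2.7]
finger_gap: 39.5
```

Run:
```python
from h import *
c=cam("wrist"); save(c,"w3"); s=manip.read_state();print(s["eef_pos"],s["wrist_force"])
c=cam("scene"); cv2.imwrite("pics/s3.png",cv2.resize(c["frame"][160:360,300:500,::-1],None,fx=3,fy=3))
W=cloud(c);H=hsv(c);m=(H[...,0]>5)&(H[...,0]<16)&(H[...,1]>120)&(abs(W[...,0]-450)<60)&(abs(W[...,1]-150)<60)
print(np.nanpercentile(W[m],[5,50,95],axis=0))
```

```text
[452.01298686 147.15509423  42.20809459] [-0.4273856   0.47367178 -2.34715332]
[[444.14757335 134.45211692  12.1836    ]
 [464.3278836  154.88741964  54.14721591]
 [472.85943492 168.14218802  66.39668325]]
```

View pics/s3.png

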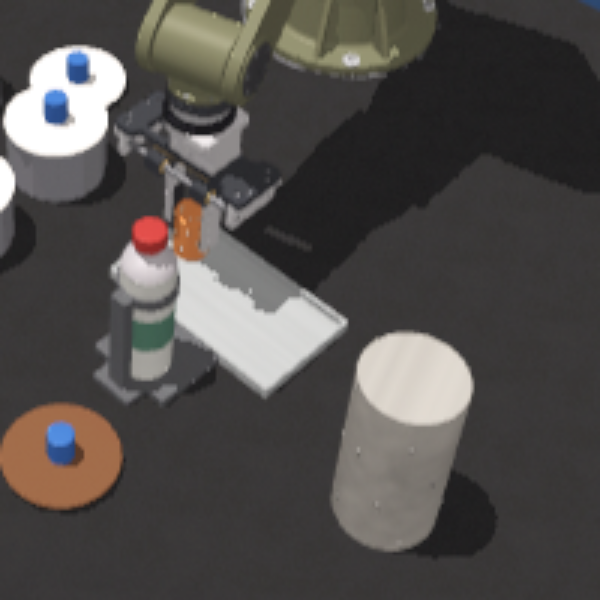

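>>> drive_tool --steps '[{"delta_pos": [0,0,-1.2],"yaw": 0,"hand": 25},{"delta_pos": [0,0,0],"yaw": 0,"hand": 25},{"delta_pos": [0,0,0],"yaw": 0,"hand": 25}]'

```text
clock: 7.33
eef_pos: [452.1, 147.2, 41.5]
eef_rot: [-3.141, -0.0, 0.003]
wrist_force: [-3.6, -2.4, 10.7]
finger_gap: 39.5
```

>>> drive_tool --steps '[{"delta_pos": [0,0,0],"yaw": 0,"hand": 58},{"delta_pos": [0,0,0],"yaw": 0,"hand": 58},{"delta_pos": [0,0,0],"yaw": 0,"hand": 58},{"delta_pos": [0,0,40],"yaw": 0,"hand": 58},{"delta_pos": [0,0,41],"yaw": 0,"hand": 58}]'

```text
clock: 7.75
eef_pos: [450.6, 146.8, 121.0]
eef_rot: [3.14, 0.005, 0.003]
wrist_force: [0.9, 0.7, 0.6]
finger_gap: 58.2
```

>>> drive_tool --steps '[{"delta_pos": [0,0,41],"yaw": 0,"hand": 58},{"delta_pos": [2,-35,10],"yaw": 0,"hand": 58},{"delta_pos": [3,-40,0],"yaw": 0,"hand": 58},{"delta_pos": [3,-40,0],"yaw": 0,"hand": 58},{"delta_pos": [3,-40,0],"yaw": 0,"hand": 58}]'

```text
clock: 8.17
eef_pos: [462.7, -9.4, 173.1]
eef_rot: [3.142, -0.001, 0.004]
wrist_force: [0.8, -0.2, 0.4]
finger_gap: 58.2
```

>>> drive_tool --steps '[{"delta_pos": [3,-40,0],"yaw": 0,"hand": 58},{"delta_pos": [0,-5,0],"yaw": 0,"hand": 58},{"delta_pos": [0,0,0],"yaw": 0,"hand": 58},{"delta_pos": [0,0,0],"yaw": 0,"hand": 58},{"delta_pos": [0,0,0],"yaw": 0,"hand": 58}]'

```text
clock: 8.58
eef_pos: [465.9, -51.7, 172.7]
eef_rot: [-3.141, 0.0, 0.004]
wrist_force: [0.7, -0.3, 0.8]
finger_gap: 57.9
```

Run:
```python
from h import *
c=cam("wrist"); save(c,"w4"); print(manip.read_state()["eef_pos"])
for k in knobs(c): print(k)
```

```text
[465.87327291 -51.60521712 172.71197026]
(array([611.6, -48.7, 114.6]), array([314,  16,  22]), array([611.3, -48.8, 113.6]))
(array([ 610. , -232.6,  114.8]), array([590,  20,  24]), array([ 610.4, -232.6,  113.9]))
(array([467. , -51.2, 114.4]), array([317, 223,  17]), array([466.5, -51.2, 113.5]))
```

View pics/w4.png

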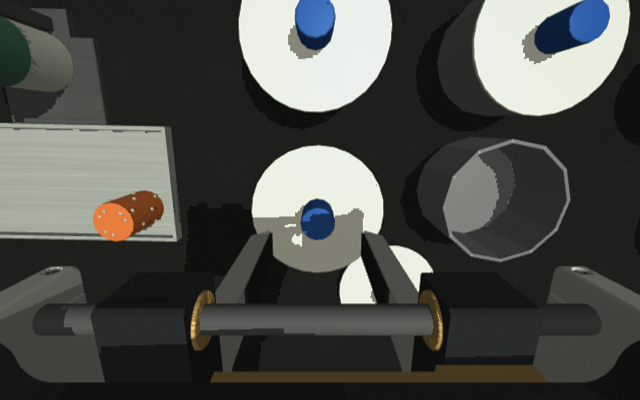

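The picture shows the core standing on the tray at (113,220) and tub B open and empty at (505,200). Lid A is right under the gripper at (317,223). I'll take it and put it on tub B.

>>> drive_tool --steps '[{"delta_pos": [0.5,0,-36],"yaw": 0,"hand": 58},{"delta_pos": [0,0,-35.5],"yaw": 0,"hand": 58},{"delta_pos": [0,0,0],"yaw": 0,"hand": 10},{"delta_pos": [0,0,0],"yaw": 0,"hand": 10},{"delta_pos": [0,0,0],"yaw": 0,"hand": 10}]' --squeeze 25

```text
clock: 9.05
eef_pos: [466.4, -51.8, 101.2]
eef_rot: [-3.141, 0.001, 0.004]
wrist_force: [-0.4, -0.2, -0.3]
finger_gap: 41.4
```

>>> drive_tool --steps '[{"delta_pos": [0,0,0],"yaw": 0,"hand": 10},{"delta_pos": [0,0,0],"yaw": 0,"hand": 10},{"delta_pos": [0,0,0],"yaw": 0,"hand": 10},{"delta_pos": [0,0,0],"yaw": 0,"hand": 10}]'

```text
clock: 9.38
eef_pos: [466.5, -52.7, 101.5]
eef_rot: [-3.141, -0.0, 0.003]
wrist_force: [0.1, 1.9, 2.1]
finger_gap: 27.7
```

>>> drive_tool --steps '[{"delta_pos": [0,0,20],"yaw": 0,"hand": 10},{"delta_pos": [0,-15,30],"yaw": 0,"hand": 10},{"delta_pos": [2,-39,0],"yaw": 0,"hand": 10},{"delta_pos": [2,-39,0],"yaw": 0,"hand": 10},{"delta_pos": [2,-39,0],"yaw": 0,"hand": 10}]'

```text
clock: 9.8
eef_pos: [472.3, -186.4, 151.9]
eef_rot: [3.141, -0.001, 0.004]
wrist_force: [0.8, 0.6, -0.3]
finger_gap: 27.4
```

>>> drive_tool --steps '[{"delta_pos": [1.6,-39.4,0],"yaw": 0,"hand": 10},{"delta_pos": [0,0,0],"yaw": 0,"hand": 10},{"delta_pos": [0,0,0],"yaw": 0,"hand": 10}]'

```text
clock: 10.05
eef_pos: [473.5, -225.7, 150.8]
eef_rot: [-3.141, 0.001, -0.0]
wrist_force: [0.9, 0.6, -1.7]
finger_gap: 27.5
```

Run:
```python
from h import *
c=cam("wrist"); save(c,"w5"); print(manip.read_state()["eef_pos"])
for k in knobs(c): print(k)
print(tub(c,466.4,-52.5))
```

```text
[ 473.62972456 -224.40545953  150.88933653]
(array([610.9, -48.6, 114.3]), array([24, 18, 26]), array([611.4, -49.7, 113.4]))
(array([ 609.7, -233. ,  114.6]), array([331,  21,  24]), array([ 609.8, -233.2,  113.6]))
(array([ 429.2, -498.4,   46.8]), array([594, 252,  15]), array([ 429.9, -498.6,   45.9]))
(array([ 473. , -224.4,  163.7]), array([316, 266,  23]), array([ 473. , -224.5,  162.9]))
{'rim': (array([465.5, -52.4]), 55.0, 2130)}
```

View pics/w5.png

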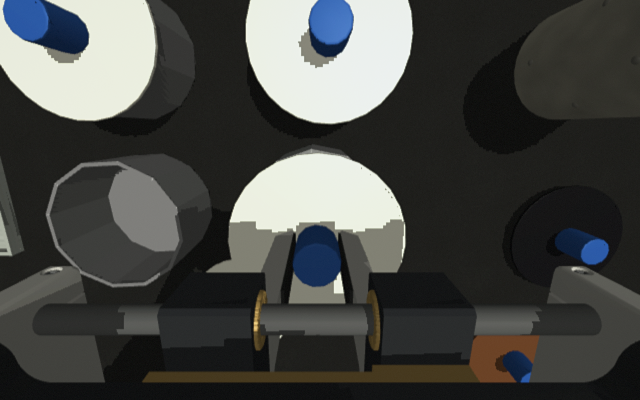

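>>> drive_tool --steps '[{"delta_pos": [0.5,0,-22],"yaw": 0,"hand": 10},{"delta_pos": [0,0,-16],"yaw": 0,"hand": 10},{"delta_pos": [0,0,-10],"yaw": 0,"hand": 10},{"delta_pos": [0,0,0],"yaw": 0,"hand": 10},{"delta_pos": [0,0,0],"yaw": 0,"hand": 10}]'

```text
clock: 10.52
eef_pos: [474.6, -223.5, 103.5]
eef_rot: [-3.141, 0.0, 0.004]
wrist_force: [-0.9, 0.1, -0.7]
finger_gap: 27.9
```

Release, rise and move to above D.

>>> drive_tool --steps '[{"delta_pos": [0,0,-1],"yaw": 0,"hand": 10},{"delta_pos": [0,0,0],"yaw": 0,"hand": 58},{"delta_pos": [0,0,0],"yaw": 0,"hand": 58},{"delta_pos": [0,0,0],"yaw": 0,"hand": 58},{"delta_pos": [0,0,35],"yaw": 0,"hand": 58}]'

```text
clock: 10.93
eef_pos: [472.3, -223.1, 132.8]
eef_rot: [-3.137, 0.008, 0.003]
wrist_force: [-1.1, 0.6, -1.0]
finger_gap: 50.6
```

>>> drive_tool --steps '[{"delta_pos": [15,0,36],"yaw": 0,"hand": 58},{"delta_pos": [40,-4,0],"yaw": 0,"hand": 58},{"delta_pos": [40,-5,0],"yaw": 0,"hand": 58},{"delta_pos": [40,0,0],"yaw": 0,"hand": 58},{"delta_pos": [0,0,0],"yaw": 0,"hand": 58}]'

```text
clock: 11.35
eef_pos: [613.9, -232.8, 171.3]
eef_rot: [-3.141, 0.0, 0.004]
wrist_force: [-1.0, 0.7, -0.7]
finger_gap: 57.7
```

Run:
```python
from h import *
c=cam("top"); save(c,"t6")
cv2.imwrite("pics/t6.png",cv2.resize(c["frame"][120:280,200:440,::-1],None,fx=3.3,fy=3.3,interpolation=cv2.INTER_NEAREST))
c=cam("wrist"); save(c,"w6"); print(manip.read_state()["eef_pos"])
for k in knobs(c): print(k)
```

```text
[ 609.85335411 -232.94943344  171.96864567]
(array([ 780.2, -354. ,   46.8]), array([458,  15,  18]), array([ 780.9, -352.9,   45.8]))
(array([613.8, -50.6, 114. ]), array([ 86, 221,  18]), array([613.8, -50.2, 113.2]))
(array([ 612.2, -233.3,  114.3]), array([319, 224,  17]), array([ 611.6, -233.3,  113.5]))
(array([ 476.9, -223.2,  114.1]), array([306, 365,  14]), array([ 478.5, -223.4,  113.4]))
```

View pics/t6.png

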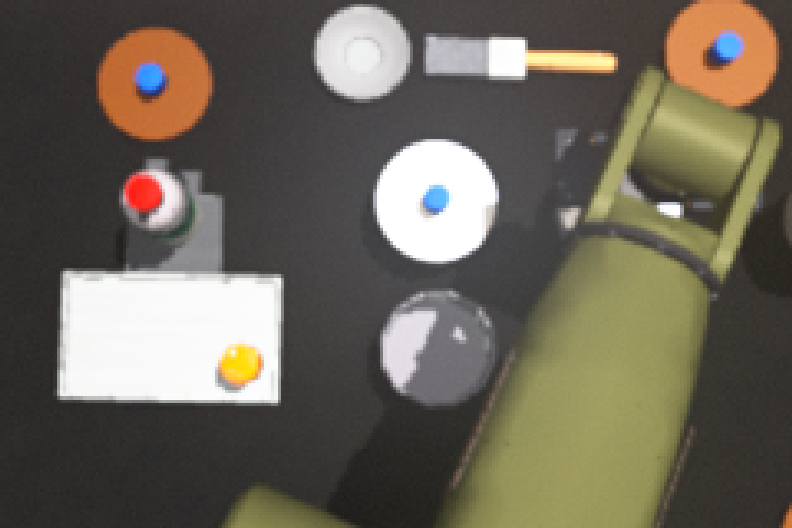

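View pics/w6.png

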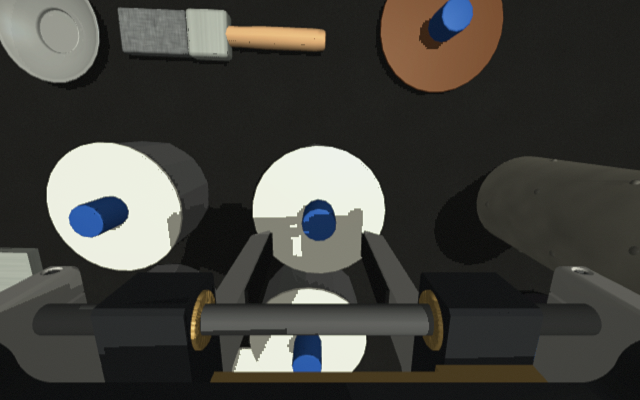

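Tub A at (437,348) in the crop is empty, the core stands on the tray at (240,364), and lid B is seated. Next I'll move lid D to tub A.

>>> drive_tool --steps '[{"delta_pos": [1.5,-0.5,-36],"yaw": 0,"hand": 58},{"delta_pos": [0,0,-34.5],"yaw": 0,"hand": 58},{"delta_pos": [0,0,0],"yaw": 0,"hand": 10},{"delta_pos": [0,0,0],"yaw": 0,"hand": 10},{"delta_pos": [0,0,0],"yaw": 0,"hand": 10}]'

```text
clock: 11.87
eef_pos: [610.5, -234.0, 103.9]
eef_rot: [3.141, -0.001, 0.002]
wrist_force: [-0.1, 0.0, 0.0]
finger_gap: 41.4
```

>>> drive_tool --steps '[{"delta_pos": [0,0,0],"yaw": 0,"hand": 10},{"delta_pos": [0,0,0],"yaw": 0,"hand": 10},{"delta_pos": [0,0,0],"yaw": 0,"hand": 10},{"delta_pos": [0,0,20],"yaw": 0,"hand": 10},{"delta_pos": [0,0,40],"yaw": 0,"hand": 10}]'

```text
clock: 12.28
eef_pos: [609.1, -233.0, 158.8]
eef_rot: [-3.138, 0.008, 0.003]
wrist_force: [0.4, -0.5, -1.3]
finger_gap: 27.7
```

>>> drive_tool --steps '[{"delta_pos": [-24.2,30.2,0],"yaw": 0,"hand": 10},{"delta_pos": [-24.2,30.2,0],"yaw": 0,"hand": 10},{"delta_pos": [-24.2,30.2,0],"yaw": 0,"hand": 10},{"delta_pos": [-24.2,30.2,0],"yaw": 0,"hand": 10},{"delta_pos": [-24.2,30.2,0],"yaw": 0,"hand": 10}]'

```text
clock: 12.7
eef_pos: [488.4, -81.6, 162.8]
eef_rot: [3.142, -0.0, 0.003]
wrist_force: [1.0, 0.0, 0.1]
finger_gap: 27.7
```

>>> drive_tool --steps '[{"delta_pos": [-24.2,30.2,0],"yaw": 0,"hand": 10},{"delta_pos": [0,0,-20],"yaw": 0,"hand": 10},{"delta_pos": [0,0,0],"yaw": 0,"hand": 10},{"delta_pos": [0,0,0],"yaw": 0,"hand": 10}]'

```text
clock: 13.03
eef_pos: [465.8, -52.6, 142.9]
eef_rot: [-3.142, 0.001, 0.003]
wrist_force: [0.7, 0.1, -0.7]
finger_gap: 27.3
```

Run:
```python
from h import *
c=cam("wrist"); save(c,"w7"); print(manip.read_state()["eef_pos"])
for k in knobs(c): print(k)
print(tub(c,610.5,-233.4))
c=cam("top"); print(tub(c,610.5,-233.4))
cv2.imwrite("pics/t7.png",cv2.resize(c["frame"][120:280,200:440,::-1],None,fx=3.3,fy=3.3,interpolation=cv2.INTER_NEAREST))
```

```text
[466.2757124  -53.01699055 143.27017302]
(array([609.1, -48.8, 114.6]), array([312,   2,  23]), array([605.7, -48.8, 113.6]))
(array([ 474.3, -221.9,  114.6]), array([564, 227,  21]), array([ 474.7, -222.2,  113.8]))
(array([466.2, -51.5, 153.4]), array([316, 262,  23]), array([466. , -51.5, 152.7]))
{'rim': (array([ 610.5, -232. ]), 54.7, 1599), 'core': (array([ 610.8, -236.1], dtype=float32), array([ 610.8, -237.3,   20.7]), 2655, 'rgb', array([229., 134.,  66.]), 'z', 63.9)}
{'rim': (array([ 609.4, -236.3]), 55.0, 88), 'core': (array([ 609.4, -241.4], dtype=float32), array([ 610. , -240.7,   20.4]), 91, 'rgb', array([255., 233.,  94.]), 'z', 63.4)}
```

View pics/w7.png

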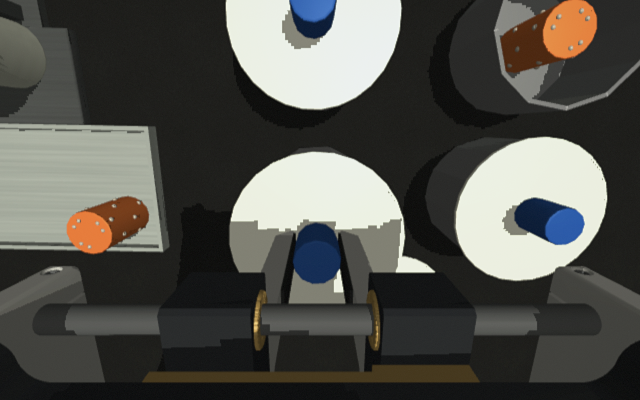

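View pics/t7.png

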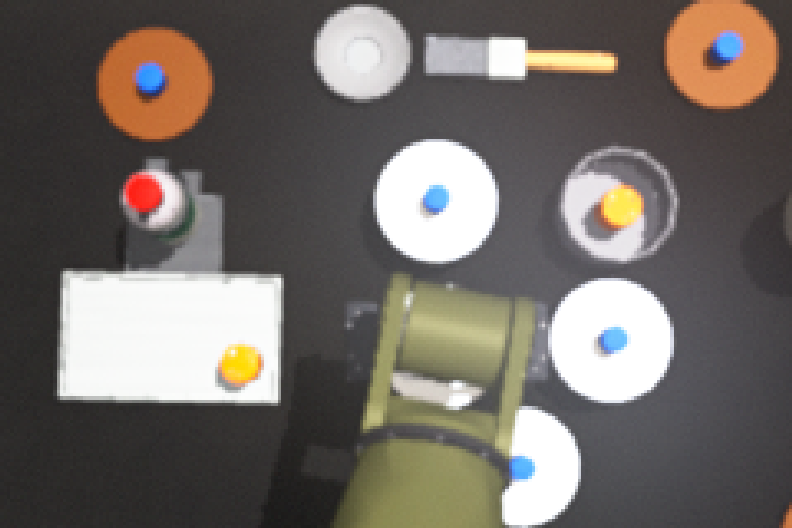

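>>> drive_tool --steps '[{"delta_pos": [0,0,-18],"yaw": 0,"hand": 10},{"delta_pos": [0,0,-13],"yaw": 0,"hand": 10},{"delta_pos": [0,0,-8],"yaw": 0,"hand": 10},{"delta_pos": [0,0,0],"yaw": 0,"hand": 10},{"delta_pos": [0,0,0],"yaw": 0,"hand": 10}]'

```text
clock: 13.55
eef_pos: [466.2, -53.0, 103.9]
eef_rot: [-3.142, 0.0, 0.002]
wrist_force: [0.4, -0.3, -1.0]
finger_gap: 27.4
```

>>> drive_tool --steps '[{"delta_pos": [0,0,-0.5],"yaw": 0,"hand": 10},{"delta_pos": [0,0,0],"yaw": 0,"hand": 56},{"delta_pos": [0,0,0],"yaw": 0,"hand": 56},{"delta_pos": [0,0,0],"yaw": 0,"hand": 56},{"delta_pos": [0,0,35],"yaw": 0,"hand": 56}]'

```text
clock: 13.97
eef_pos: [463.4, -52.2, 134.1]
eef_rot: [-3.14, 0.009, 0.003]
wrist_force: [0.0, -0.2, -0.6]
finger_gap: 50.9
```

>>> drive_tool --steps '[{"delta_pos": [10,-15,33],"yaw": 0,"hand": 56},{"delta_pos": [25,-31,0],"yaw": 0,"hand": 56},{"delta_pos": [25,-31,0],"yaw": 0,"hand": 56},{"delta_pos": [25,-31,0],"yaw": 0,"hand": 56},{"delta_pos": [25,-31,0],"yaw": 0,"hand": 56}]'

```text
clock: 14.38
eef_pos: [576.8, -193.2, 171.7]
eef_rot: [3.141, -0.001, 0.003]
wrist_force: [-0.5, 0.5, -0.2]
finger_gap: 56.1
```

>>> drive_tool --steps '[{"delta_pos": [25,-31,0],"yaw": 0,"hand": 56},{"delta_pos": [10,-14,0],"yaw": 0,"hand": 56},{"delta_pos": [0,0,0],"yaw": 0,"hand": 56},{"delta_pos": [0,0,0],"yaw": 0,"hand": 56},{"delta_pos": [0,0,0],"yaw": 0,"hand": 56}]'

```text
clock: 14.8
eef_pos: [610.4, -235.8, 171.2]
eef_rot: [-3.141, 0.001, 0.003]
wrist_force: [-0.3, 0.8, 0.1]
finger_gap: 56.1
```

Run:
```python
from h import *
c=cam("wrist"); save(c,"w8"); print(manip.read_state()["eef_pos"])
for k in knobs(c): print(k)
print(tub(c,610.5,-233.4))
```

```text
[ 610.47005736 -235.66355252  171.51592698]
(array([ 780.2, -353.5,   46.8]), array([454,  14,  18]), array([ 780.4, -352.8,   45.8]))
(array([613.6, -50.4, 114. ]), array([ 82, 220,  18]), array([613.8, -50.1, 113.2]))
(array([ 477.4, -223.5,  114.1]), array([303, 364,  15]), array([ 478.3, -223.6,  113.4]))
{'rim': (array([ 611.6, -233.1]), 54.9, 1334), 'core': (array([ 611.9, -237.8], dtype=float32), array([ 611.3, -237.9,   19.9]), 1296, 'rgb', array([225., 137.,  68.]), 'z', 63.6)}
```

View pics/w8.png

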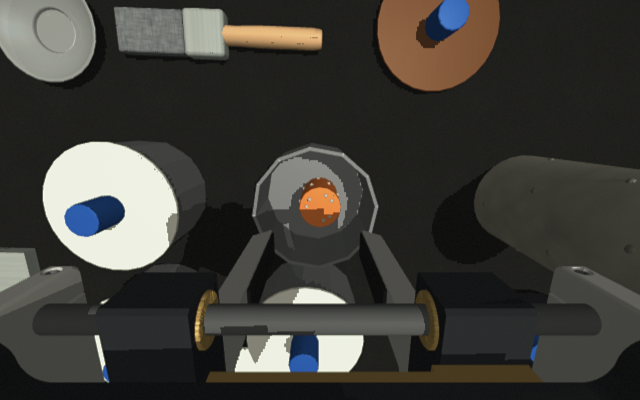

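>>> drive_tool --steps '[{"delta_pos": [1,-2,-30],"yaw": 0,"hand": 56},{"delta_pos": [0,0,-38],"yaw": 0,"hand": 56},{"delta_pos": [0,0,-34],"yaw": 0,"hand": 56},{"delta_pos": [0,0,-28],"yaw": 0,"hand": 56},{"delta_pos": [0,0,0],"yaw": 0,"hand": 56}]' --squeeze 35

```text
clock: 15.27
eef_pos: [609.0, -236.5, 35.9]
eef_rot: [-3.138, 0.008, 0.004]
wrist_force: [-1.5, 0.3, -1.0]
finger_gap: 56.4
```

>>> drive_tool --steps '[{"delta_pos": [0,0,0],"yaw": 0,"hand": 25},{"delta_pos": [0,0,0],"yaw": 0,"hand": 25},{"delta_pos": [0,0,0],"yaw": 0,"hand": 25},{"delta_pos": [0,0,0],"yaw": 0,"hand": 25}]'

```text
clock: 15.6
eef_pos: [612.9, -238.8, 44.1]
eef_rot: [3.14, -0.004, 0.003]
wrist_force: [-1.1, 1.3, 8.6]
finger_gap: 39.2
```

>>> drive_tool --steps '[{"delta_pos": [0,0,25],"yaw": 0,"hand": 25},{"delta_pos": [0,0,38],"yaw": 0,"hand": 25},{"delta_pos": [0,0,38],"yaw": 0,"hand": 25},{"delta_pos": [-8,20,29],"yaw": 0,"hand": 25},{"delta_pos": [-13,38,0],"yaw": 0,"hand": 25}]'

```text
clock: 16.02
eef_pos: [592.8, -183.3, 179.1]
eef_rot: [3.137, -0.011, -0.0]
wrist_force: [0.8, 0.1, -0.8]
finger_gap: 39.7
```

>>> drive_tool --steps '[{"delta_pos": [-13,38,0],"yaw": 0,"hand": 25},{"delta_pos": [-13,38,0],"yaw": 0,"hand": 25},{"delta_pos": [-13,38,0],"yaw": 0,"hand": 25},{"delta_pos": [-13,38,0],"yaw": 0,"hand": 25},{"delta_pos": [-13,38,0],"yaw": 0,"hand": 25}]'

```text
clock: 16.43
eef_pos: [524.9, 11.0, 172.6]
eef_rot: [3.142, -0.002, 0.003]
wrist_force: [2.3, 0.7, -0.8]
finger_gap: 39.2
```

>>> drive_tool --steps '[{"delta_pos": [-13,38,0],"yaw": 0,"hand": 25},{"delta_pos": [-13,38,0],"yaw": 0,"hand": 25},{"delta_pos": [-13,38,0],"yaw": 0,"hand": 25},{"delta_pos": [-13,38,0],"yaw": 0,"hand": 25},{"delta_pos": [-13,38,0],"yaw": 0,"hand": 25}]'

```text
clock: 16.85
eef_pos: [459.9, 201.2, 172.7]
eef_rot: [-3.141, -0.002, 0.003]
wrist_force: [1.6, -0.1, -1.5]
finger_gap: 39.3
```

>>> drive_tool --steps '[{"delta_pos": [-8,22,0],"yaw": 0,"hand": 25},{"delta_pos": [0,0,-35],"yaw": 0,"hand": 25},{"delta_pos": [0,0,-35],"yaw": 0,"hand": 25},{"delta_pos": [0,0,0],"yaw": 0,"hand": 25},{"delta_pos": [0,0,0],"yaw": 0,"hand": 25}]'

```text
clock: 17.27
eef_pos: [452.5, 221.3, 101.7]
eef_rot: [3.141, 0.001, 0.003]
wrist_force: [0.5, -0.2, -0.7]
finger_gap: 39.3
```

>>> drive_tool --steps '[{"delta_pos": [0,0,-30],"yaw": 0,"hand": 25},{"delta_pos": [0,0,-20],"yaw": 0,"hand": 25},{"delta_pos": [0,0,-7],"yaw": 0,"hand": 25},{"delta_pos": [0,0,0],"yaw": 0,"hand": 25},{"delta_pos": [0,0,0],"yaw": 0,"hand": 25}]'

```text
clock: 17.68
eef_pos: [453.9, 221.7, 46.3]
eef_rot: [-3.141, -0.002, 0.002]
wrist_force: [-0.2, -0.5, -0.6]
finger_gap: 39.5
```

>>> drive_tool --steps '[{"delta_pos": [0,0,-1.3],"yaw": 0,"hand": 25},{"delta_pos": [0,0,0],"yaw": 0,"hand": 25},{"delta_pos": [0,0,0],"yaw": 0,"hand": 25}]'

```text
clock: 17.93
eef_pos: [453.2, 221.6, 43.9]
eef_rot: [-3.141, -0.001, 0.003]
wrist_force: [-0.7, 0.5, 5.9]
finger_gap: 39.7
```

>>> drive_tool --steps '[{"delta_pos": [0,0,-0.3],"yaw": 0,"hand": 25},{"delta_pos": [0,0,0],"yaw": 0,"hand": 56},{"delta_pos": [0,0,0],"yaw": 0,"hand": 56},{"delta_pos": [0,0,0],"yaw": 0,"hand": 56},{"delta_pos": [0,0,40],"yaw": 0,"hand": 56}]'

```text
clock: 18.35
eef_pos: [449.8, 220.2, 77.4]
eef_rot: [3.138, 0.01, 0.003]
wrist_force: [-0.3, 0.0, -0.6]
finger_gap: 55.7
```

>>> drive_tool --steps '[{"delta_pos": [0,0,40],"yaw": 0,"hand": 56},{"delta_pos": [0,0,40],"yaw": 0,"hand": 56},{"delta_pos": [0,-38,10],"yaw": 0,"hand": 56},{"delta_pos": [12,-38,0],"yaw": 0,"hand": 56},{"delta_pos": [20,-36,0],"yaw": 0,"hand": 56}]'

```text
clock: 18.77
eef_pos: [484.4, 108.4, 174.1]
eef_rot: [-3.141, -0.002, 0.005]
wrist_force: [0.7, -0.0, -0.1]
finger_gap: 55.9
```

>>> drive_tool --steps '[{"delta_pos": [25,-32,0],"yaw": 0,"hand": 56},{"delta_pos": [25,-32,0],"yaw": 0,"hand": 56},{"delta_pos": [25,-32,0],"yaw": 0,"hand": 56},{"delta_pos": [25,-32,0],"yaw": 0,"hand": 56},{"delta_pos": [27,-32,0],"yaw": 0,"hand": 56}]'

```text
clock: 19.18
eef_pos: [612.4, -52.3, 172.7]
eef_rot: [-3.142, -0.0, 0.003]
wrist_force: [-0.1, 0.5, 0.2]
finger_gap: 56.0
```

>>> drive_tool --steps '[{"delta_pos": [0,0,0],"yaw": 0,"hand": 58},{"delta_pos": [0,0,0],"yaw": 0,"hand": 58},{"delta_pos": [0,0,0],"yaw": 0,"hand": 58}]'

```text
clock: 19.43
eef_pos: [611.3, -50.1, 172.3]
eef_rot: [-3.141, 0.001, 0.003]
wrist_force: [0.3, 0.2, 0.4]
finger_gap: 57.8
```

Run:
```python
from h import *
c=cam("top")
cv2.imwrite("pics/t9.png",cv2.resize(c["frame"][120:280,200:440,::-1],None,fx=3.3,fy=3.3,interpolation=cv2.INTER_NEAREST))
c=cam("wrist"); save(c,"w9"); print(manip.read_state()["eef_pos"])
for k in knobs(c): print(k)
```

```text
[611.1814684  -49.33089262 172.89461766]
(array([743.8, 237.8,  45.3]), array([ 0, 60, 14]), array([743.7, 236.2,  44.6]))
(array([614.3, -48.8, 114.3]), array([317, 220,  17]), array([614. , -48.8, 113.5]))
(array([471.7, -51.8, 113.8]), array([320, 368,  14]), array([473.9, -52.3, 113.1]))
```

View pics/w9.png

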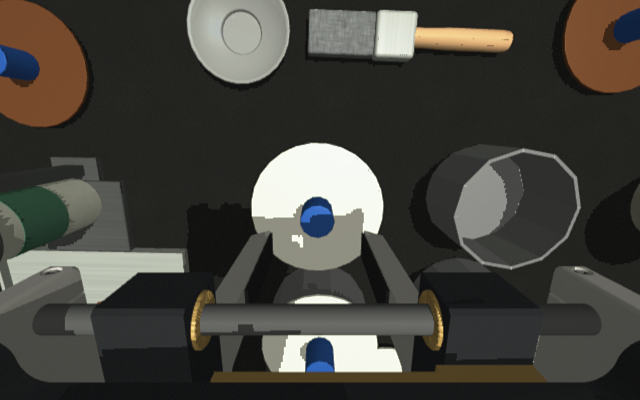

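View pics/t9.png

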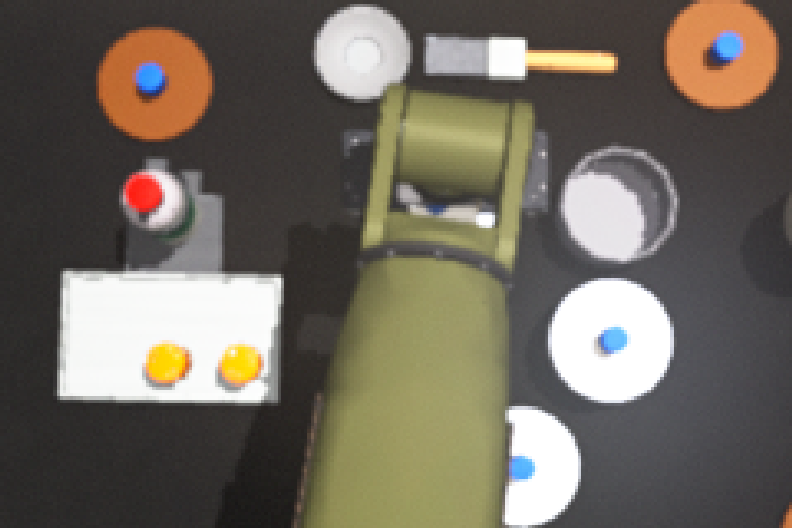

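Both cores stand on the tray at (167,363) and (240,364), and D is empty. I'll move lid C to tub D and look inside C.

>>> drive_tool --steps '[{"delta_pos": [1.5,0,-36],"yaw": 0,"hand": 58},{"delta_pos": [0,0,-35.5],"yaw": 0,"hand": 58},{"delta_pos": [0,0,0],"yaw": 0,"hand": 10},{"delta_pos": [0,0,0],"yaw": 0,"hand": 10},{"delta_pos": [0,0,0],"yaw": 0,"hand": 10}]' --squeeze 25

```text
clock: 19.95
eef_pos: [612.9, -49.5, 101.6]
eef_rot: [-3.142, -0.0, 0.004]
wrist_force: [-0.3, 0.5, 0.1]
finger_gap: 41.6
```

>>> drive_tool --steps '[{"delta_pos": [0,0,0],"yaw": 0,"hand": 10},{"delta_pos": [0,0,0],"yaw": 0,"hand": 10},{"delta_pos": [0,0,0],"yaw": 0,"hand": 10},{"delta_pos": [0,0,20],"yaw": 0,"hand": 10},{"delta_pos": [0,-10,32],"yaw": 0,"hand": 10}]'

```text
clock: 20.37
eef_pos: [611.7, -59.1, 150.7]
eef_rot: [-3.14, 0.006, 0.004]
wrist_force: [0.8, -0.7, -2.2]
finger_gap: 28.0
```

>>> drive_tool --steps '[{"delta_pos": [0,-41,0],"yaw": 0,"hand": 10},{"delta_pos": [0,-41,0],"yaw": 0,"hand": 10},{"delta_pos": [0,-41,0],"yaw": 0,"hand": 10},{"delta_pos": [-0.5,-41,0],"yaw": 0,"hand": 10},{"delta_pos": [-1,-9.5,0],"yaw": 0,"hand": 10}]'

```text
clock: 20.78
eef_pos: [610.7, -239.3, 152.9]
eef_rot: [3.141, 0.0, -0.001]
wrist_force: [-1.4, 0.4, -1.3]
finger_gap: 28.0
```

>>> drive_tool --steps '[{"delta_pos": [0,0,0],"yaw": 0,"hand": 10},{"delta_pos": [0,0,0],"yaw": 0,"hand": 10},{"delta_pos": [0,0,0],"yaw": 0,"hand": 10}]'

```text
clock: 21.03
eef_pos: [611.8, -232.7, 153.1]
eef_rot: [-3.141, 0.0, 0.004]
wrist_force: [0.3, -0.4, -0.1]
finger_gap: 27.7
```

Run:
```python
from h import *
c=cam("wrist"); save(c,"w10"); print(manip.read_state()["eef_pos"])
for k in knobs(c): print(k)
print(tub(c,612.5,-50))
c=cam("top"); print(tub(c,612.5,-50))
cv2.imwrite("pics/t10.png",cv2.resize(c["frame"][120:280,200:440,::-1],None,fx=3.3,fy=3.3,interpolation=cv2.INTER_NEAREST))
```

```text
[ 611.88366124 -232.49717641  153.21773596]
(array([ 779.6, -353. ,   46.7]), array([468,   8,  18]), array([ 778.1, -352.9,   45.7]))
(array([ 613. , -231.5,  165.8]), array([316, 263,  23]), array([ 612.1, -231.5,  165. ]))
(array([ 486.2, -227.9,  109.3]), array([312, 369,   8]), array([ 486.9, -227.4,  108.5]))
(array([480.6, -56.4, 113.4]), array([108, 378,   5]), array([478.7, -54.6, 112. ]))
{'rim': (array([613.9, -50.2]), 55.0, 2169), 'core': (array([617.5, -56. ], dtype=float32), array([616.6, -54.8,  20.6]), 1545, 'rgb', array([162., 159., 138.]), 'z', 63.3)}
{'rim': (array([612.2, -53.2]), 55.1, 90), 'core': (array([615.4, -58. ], dtype=float32), array([615.5, -58.8,  19.6]), 91, 'rgb', array([236., 230., 216.]), 'z', 64.0)}
```

View pics/w10.png

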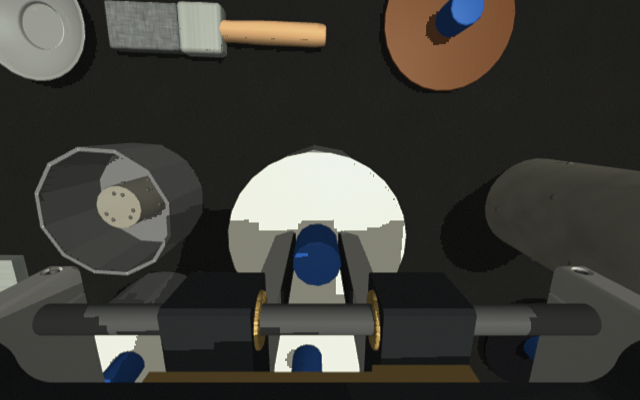

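View pics/t10.png

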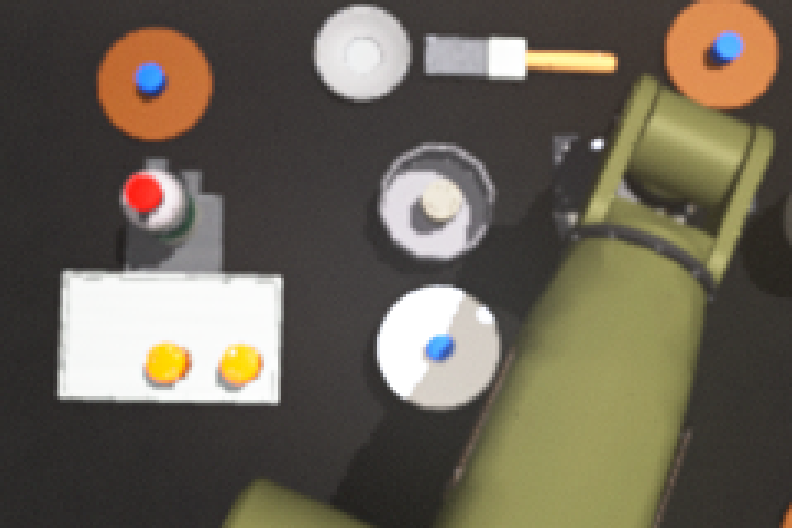

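C at (437,200) holds only the plain grey core and A was empty, so there are exactly two orange cores. I'll seat this lid on D.

>>> drive_tool --steps '[{"delta_pos": [0,0,-24],"yaw": 0,"hand": 10},{"delta_pos": [0,0,-16],"yaw": 0,"hand": 10},{"delta_pos": [0,0,-10],"yaw": 0,"hand": 10},{"delta_pos": [0,0,0],"yaw": 0,"hand": 10},{"delta_pos": [0,0,0],"yaw": 0,"hand": 10}]'

```text
clock: 21.55
eef_pos: [611.9, -233.3, 103.3]
eef_rot: [-3.142, 0.0, 0.004]
wrist_force: [0.2, 0.1, -1.0]
finger_gap: 27.5
```

>>> drive_tool --steps '[{"delta_pos": [0,0,-0.7],"yaw": 0,"hand": 10},{"delta_pos": [0,0,0],"yaw": 0,"hand": 58},{"delta_pos": [0,0,0],"yaw": 0,"hand": 58},{"delta_pos": [0,0,0],"yaw": 0,"hand": 58},{"delta_pos": [0,0,35],"yaw": 0,"hand": 58}]'

```text
clock: 21.97
eef_pos: [609.3, -232.9, 131.7]
eef_rot: [-3.137, 0.009, 0.003]
wrist_force: [-0.2, -0.5, -1.7]
finger_gap: 50.7
```

>>> drive_tool --steps '[{"delta_pos": [-15,5,36],"yaw": 0,"hand": 58},{"delta_pos": [-39,13,0],"yaw": 0,"hand": 58},{"delta_pos": [-39,13,0],"yaw": 0,"hand": 58},{"delta_pos": [-39,13,0],"yaw": 0,"hand": 58},{"delta_pos": [-39,13,0],"yaw": 0,"hand": 58}]'

```text
clock: 22.38
eef_pos: [438.8, -176.2, 173.5]
eef_rot: [3.141, -0.001, 0.003]
wrist_force: [0.5, -0.9, 0.7]
finger_gap: 57.7
```

>>> drive_tool --steps '[{"delta_pos": [-39,13,0],"yaw": 0,"hand": 58},{"delta_pos": [-39,13,0],"yaw": 0,"hand": 58},{"delta_pos": [-18,9,0],"yaw": 0,"hand": 58},{"delta_pos": [0,0,0],"yaw": 0,"hand": 58},{"delta_pos": [0,0,0],"yaw": 0,"hand": 58}]'

```text
clock: 22.8
eef_pos: [344.7, -142.0, 174.3]
eef_rot: [3.141, -0.002, 0.003]
wrist_force: [0.9, 0.4, 0.2]
finger_gap: 58.1
```

Run:
```python
from h import *
c=cam("wrist"); save(c,"w11"); print(manip.read_state()["eef_pos"])
for k in knobs(c): print(k)
c=cam("top")
cv2.imwrite("pics/t11.png",cv2.resize(c["frame"][120:280,200:440,::-1],None,fx=3.3,fy=3.3,interpolation=cv2.INTER_NEAREST))
```

```text
[ 345.30965959 -142.2700146   174.14686562]
(array([ 473.5, -222.5,  114.8]), array([436,  46,  22]), array([ 473.8, -222.6,  113.7]))
(array([465. , -52.1, 114.4]), array([189,  59,  22]), array([465.4, -52.5, 113.5]))
(array([ 346.4, -139.1,   46.4]), array([314, 201,  13]), array([ 346.2, -139.1,   45.5]))
(array([ 271.4, -466.1,   46.9]), array([614, 269,  13]), array([ 272. , -466.6,   46. ]))
```

View pics/w11.png

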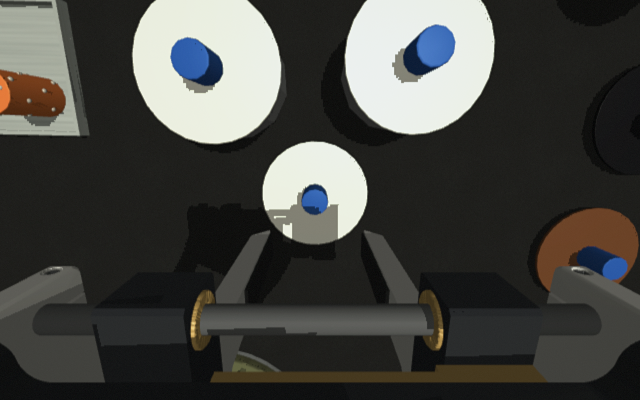

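View pics/t11.png

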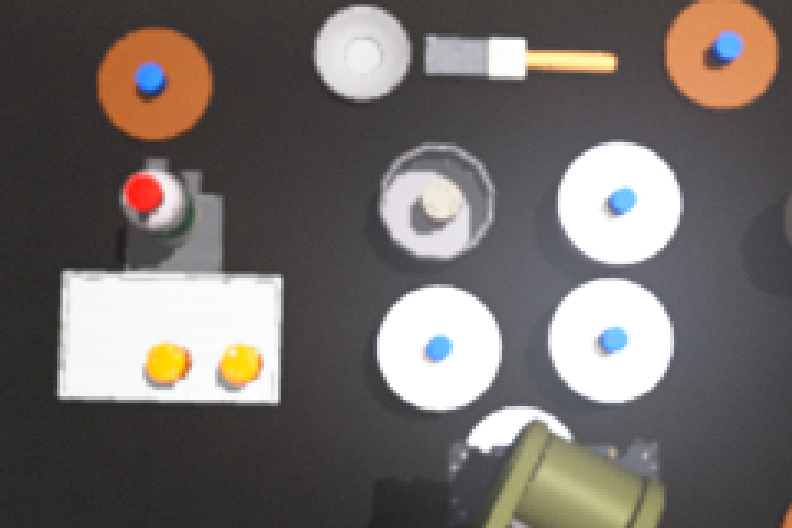

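A, B and D are closed, and only C is open. I'll pick up the last lid from the bench at (314,200).

>>> drive_tool --steps '[{"delta_pos": [0.5,2.5,-35],"yaw": 0,"hand": 58},{"delta_pos": [0,0,-40],"yaw": 0,"hand": 58},{"delta_pos": [0,0,-37],"yaw": 0,"hand": 58},{"delta_pos": [0,0,-27],"yaw": 0,"hand": 58},{"delta_pos": [0,0,0],"yaw": 0,"hand": 58}]'

```text
clock: 23.32
eef_pos: [345.1, -139.3, 31.1]
eef_rot: [-3.14, 0.003, 0.003]
wrist_force: [-0.4, -0.7, 0.2]
finger_gap: 58.0
```

>>> drive_tool --steps '[{"delta_pos": [0,0,0],"yaw": 0,"hand": 10},{"delta_pos": [0,0,0],"yaw": 0,"hand": 10},{"delta_pos": [0,0,0],"yaw": 0,"hand": 10},{"delta_pos": [0,0,0],"yaw": 0,"hand": 10},{"delta_pos": [0,0,0],"yaw": 0,"hand": 10}]'

```text
clock: 23.73
eef_pos: [345.5, -139.6, 34.9]
eef_rot: [3.141, -0.001, 0.003]
wrist_force: [-0.2, -0.2, 0.1]
finger_gap: 28.3
```

>>> drive_tool --steps '[{"delta_pos": [0,0,25],"yaw": 0,"hand": 10},{"delta_pos": [0,0,38],"yaw": 0,"hand": 10},{"delta_pos": [0,0,38],"yaw": 0,"hand": 10},{"delta_pos": [0,0,30],"yaw": 0,"hand": 10},{"delta_pos": [38,12.6,0],"yaw": 0,"hand": 10}]'

```text
clock: 24.15
eef_pos: [383.0, -128.7, 173.1]
eef_rot: [3.136, -0.011, 0.0]
wrist_force: [1.3, -1.4, 0.7]
finger_gap: 27.2
```

>>> drive_tool --steps '[{"delta_pos": [38,12.6,0],"yaw": 0,"hand": 10},{"delta_pos": [38,12.6,0],"yaw": 0,"hand": 10},{"delta_pos": [38,12.6,0],"yaw": 0,"hand": 10},{"delta_pos": [38,12.6,0],"yaw": 0,"hand": 10},{"delta_pos": [38,12.6,0],"yaw": 0,"hand": 10}]'

```text
clock: 24.57
eef_pos: [574.8, -62.8, 165.5]
eef_rot: [3.142, -0.0, 0.003]
wrist_force: [1.0, -0.6, 0.2]
finger_gap: 27.7
```

>>> drive_tool --steps '[{"delta_pos": [38,12.6,0],"yaw": 0,"hand": 10},{"delta_pos": [1.5,0.8,0],"yaw": 0,"hand": 10},{"delta_pos": [0,0,0],"yaw": 0,"hand": 10},{"delta_pos": [0,0,0],"yaw": 0,"hand": 10},{"delta_pos": [0,0,0],"yaw": 0,"hand": 10}]'

```text
clock: 24.98
eef_pos: [611.8, -50.9, 165.9]
eef_rot: [3.142, -0.0, 0.002]
wrist_force: [-0.9, -0.5, -0.6]
finger_gap: 27.1
```

Run:
```python
from h import *
c=cam("wrist"); save(c,"w12"); print(manip.read_state()["eef_pos"])
for k in knobs(c): print(k)
print(tub(c,612.5,-50))
```

```text
[611.91387895 -50.93777735 166.1150113 ]
(array([753. , 234.1,  35.4]), array([ 4, 50,  5]), array([753.1, 235.8,  34.5]))
(array([ 612.4, -231.2,  114.7]), array([552, 227,  19]), array([ 612.5, -231.9,  113.8]))
(array([612.2, -49.7, 177.3]), array([316, 263,  23]), array([612. , -49.7, 176.6]))
(array([ 476.3, -221.5,  114.7]), array([509, 372,  15]), array([ 476.4, -222.5,  113.7]))
(array([476.4, -52.9, 113.4]), array([320, 370,  11]), array([477.6, -53.3, 112.5]))
{'rim': (array([614.4, -49.3]), 54.8, 241)}
```

View pics/w12.png

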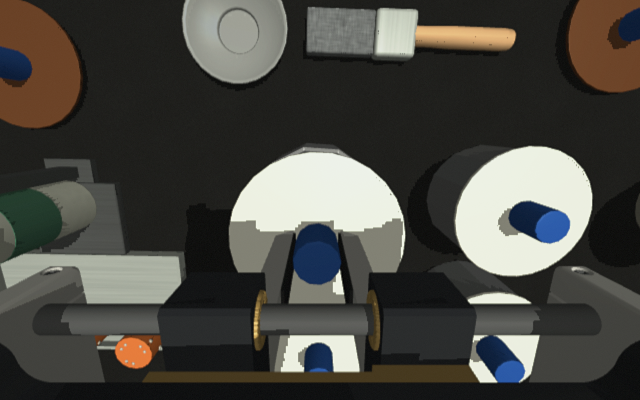

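>>> drive_tool --steps '[{"delta_pos": [1.2,0.3,-28],"yaw": 0,"hand": 10},{"delta_pos": [0,0,-20],"yaw": 0,"hand": 10},{"delta_pos": [0,0,-14],"yaw": 0,"hand": 10},{"delta_pos": [0,0,0],"yaw": 0,"hand": 10},{"delta_pos": [0,0,0],"yaw": 0,"hand": 10}]'

```text
clock: 25.45
eef_pos: [613.3, -50.6, 103.9]
eef_rot: [3.142, 0.0, 0.002]
wrist_force: [-0.3, 0.2, -0.8]
finger_gap: 27.6
```

>>> drive_tool --steps '[{"delta_pos": [0,0,-0.7],"yaw": 0,"hand": 10},{"delta_pos": [0,0,0],"yaw": 0,"hand": 58},{"delta_pos": [0,0,0],"yaw": 0,"hand": 58},{"delta_pos": [0,0,0],"yaw": 0,"hand": 58},{"delta_pos": [0,0,35],"yaw": 0,"hand": 58}]'

```text
clock: 25.87
eef_pos: [611.3, -49.8, 132.4]
eef_rot: [-3.14, 0.009, 0.003]
wrist_force: [-0.4, 0.7, -1.0]
finger_gap: 51.1
```

>>> drive_tool --steps '[{"delta_pos": [0,0,40],"yaw": 0,"hand": 0},{"delta_pos": [0,0,40],"yaw": 0,"hand": 0},{"delta_pos": [0,0,40],"yaw": 0,"hand": 0},{"delta_pos": [-2,20,33],"yaw": 0,"hand": 0},{"delta_pos": [-2,40,0],"yaw": 0,"hand": 0}]'

```text
clock: 26.28
eef_pos: [611.2, 7.6, 298.7]
eef_rot: [3.14, -0.011, -0.001]
wrist_force: [0.4, 0.0, 0.8]
finger_gap: 24.6
```

>>> drive_tool --steps '[{"delta_pos": [-2,40,0],"yaw": 0,"hand": 0},{"delta_pos": [-2,40,0],"yaw": 0,"hand": 0},{"delta_pos": [-2,40,0],"yaw": 0,"hand": 0},{"delta_pos": [-2,40,0],"yaw": 0,"hand": 0},{"delta_pos": [0,0,0],"yaw": 0,"hand": 0}]'

```text
clock: 26.7
eef_pos: [600.7, 176.0, 290.8]
eef_rot: [-3.14, -0.0, 0.008]
wrist_force: [-0.5, -0.1, 0.3]
finger_gap: 0.3
```

>>> drive_tool --steps '[{"delta_pos": [0,0,0],"yaw": 0,"hand": 0},{"delta_pos": [0,0,0],"yaw": 0,"hand": 0}]'

```text
clock: 26.87
eef_pos: [601.9, 169.5, 290.9]
eef_rot: [3.141, -0.0, 0.003]
wrist_force: [-0.1, -0.0, 0.0]
finger_gap: 0.6
```

```bash
cat > chk.py <<'E'
from h import *
import sys
n=sys.argv[1]
c=cam("wrist"); save(c,"w"+n); print(manip.read_state()["eef_pos"])
H=hsv(c);W=cloud(c)
red=((H[...,0]<6)|(H[...,0]>174))&(H[...,1]>150)&(H[...,2]>60)
for ce,s,l in blobs(red,60):
    zt=np.nanpercentile(W[l][:,2],90); t=l&(abs(W[...,2]-zt)<4)
    cn=max(cv2.findContours(t.astype(np.uint8),0,1)[0],key=cv2.contourArea);(x,y),r=cv2.minEnclosingCircle(cn)
    print("red",ce,zt,plane(c,x,y,zt),r*(c["position"][2]-zt)/292,W[t].mean(0))
for k in knobs(c): print("w",k)
c=cam("top"); 
cv2.imwrite(f"pics/t{n}.png",cv2.resize(c["frame"][120:280,200:440,::-1],None,fx=3.3,fy=3.3,interpolation=cv2.INTER_NEAREST))
W=cloud(c);H=hsv(c)
fl=(H[...,1]<60)&(H[...,2]>90)&(abs(W[...,2]-80)<5)
for ce,s,l in blobs(fl,300): 
    P=W[l][:,:2].astype(np.float32);print("flange",np.round(cv2.minEnclosingCircle(P)[0],1),"z",W[l][:,2].mean(),"zgrad",np.round(np.polyfit(P[:,0],W[l][:,2],1)[0],3),np.round(np.polyfit(P[:,1],W[l][:,2],1)[0],3))
for k in knobs(c): print("t",k)
m=(H[...,0]>5)&(H[...,0]<30)&(H[...,1]>120)&(abs(W[...,2]-64)<5)
for ce,s,l in blobs(m,40): print("core top",W[l].mean(0),s[4])
E
python3 chk.py 13
```

```text
[602.02148938 168.88578818 290.89245874]
red [257.27147766 211.87199313] 209.31155549611532 [604.39350031 222.61179567 209.3115555 ] 15.878808702005529 [603.86737267 222.74363035 208.36625245]
w (array([745. , 245.8,  46.5]), array([258,  72,  11]), array([745. , 246.3,  45.4]))
w (array([613.4, -48.9, 114.8]), array([503, 184,  12]), array([614.3, -48.6, 113.9]))
w (array([466.9, -50.6, 114.7]), array([486, 294,  10]), array([467.1, -51.2, 113.8]))
w (array([ 482. , -222.4,  115.6]), array([621, 284,   8]), array([ 483.5, -225.5,  113.9]))
flange [612.2 -53.2] z 79.66069793463261 zgrad 0.006 -0.001
flange [ 610.6 -236.3] z 80.03113878946606 zgrad -0.001 0.001
flange [ 473.  -226.6] z 80.0283933278806 zgrad -0.001 -0.004
flange [464.2 -55.3] z 79.78970955080284 zgrad -0.001 0.002
t (array([ 772.5, -353. ,   49.6]), array([420, 135,   3]), array([ 778.4, -354.7,   48.5]))
t (array([ 427.8, -500.3,   50.4]), array([465, 236,   4]), array([ 428.9, -500.5,   49.4]))
t (array([ 268.8, -468.7,   49. ]), array([456, 284,   4]), array([ 269. , -470.1,   47.4]))
```

View pics/w13.png

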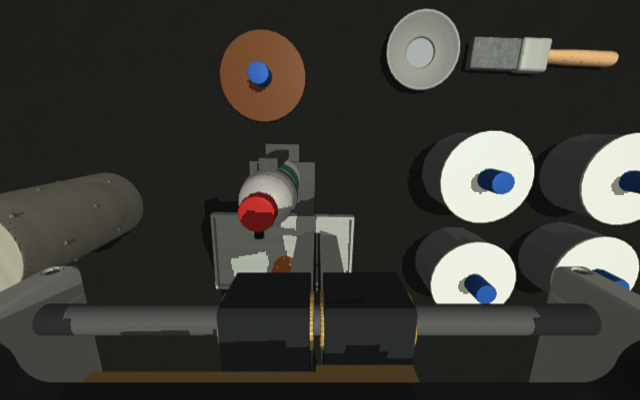

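View pics/t13.png

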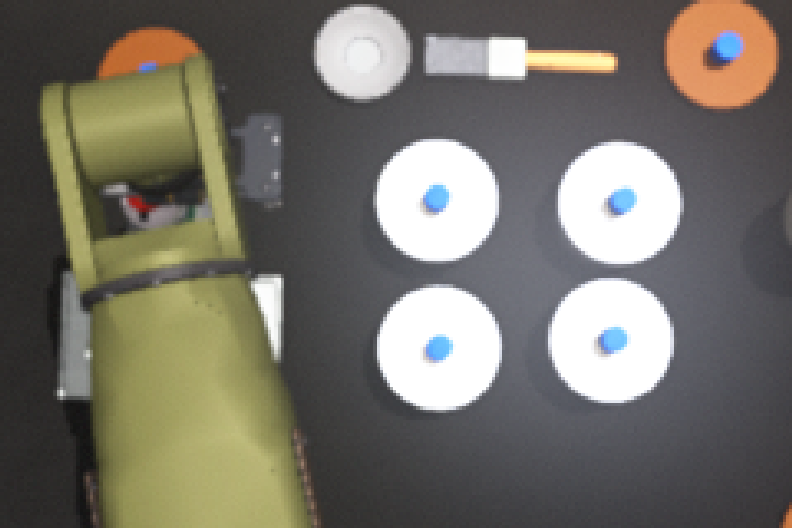

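All four lids are flat at z 80. The red cap at (257,212) lies at (604, 222, 209), which matches its given height. I'll go over it.

>>> drive_tool --steps '[{"delta_pos": [1,27,0],"yaw": 0,"hand": 0},{"delta_pos": [0.7,26,0],"yaw": 0,"hand": 0},{"delta_pos": [0,0,-30],"yaw": 0,"hand": 0},{"delta_pos": [0,0,-25],"yaw": 0,"hand": 0},{"delta_pos": [0,0,0],"yaw": 0,"hand": 0}]'

```text
clock: 27.38
eef_pos: [602.4, 221.5, 230.6]
eef_rot: [3.139, 0.007, 0.002]
wrist_force: [-0.9, -0.3, -0.8]
finger_gap: 0.1
```

>>> drive_tool --steps '[{"delta_pos": [0,0,-3],"yaw": 0,"hand": 0},{"delta_pos": [0,0,0],"yaw": 0,"hand": 0},{"delta_pos": [0,0,0],"yaw": 0,"hand": 0}]'

```text
clock: 27.63
eef_pos: [604.2, 222.4, 234.7]
eef_rot: [-3.141, -0.002, 0.002]
wrist_force: [0.0, -1.0, -0.0]
finger_gap: 0.4
```

Run:
```python
from h import *
c=cam("wrist"); cv2.imwrite("pics/w14.png",cv2.resize(c["frame"][180:340,220:420,::-1],None,fx=3,fy=3)); print(manip.read_state()["eef_pos"])
c=cam("scene"); p=pix(c,(604,222,215)).astype(int);print(p)
cv2.imwrite("pics/s14.png",cv2.resize(c["frame"][p[1]-50:p[1]+50,p[0]-60:p[0]+60,::-1],None,fx=5,fy=5))
```

```text
[604.13366634 222.53606886 234.54551904]
[348 234]
```

View pics/w14.png

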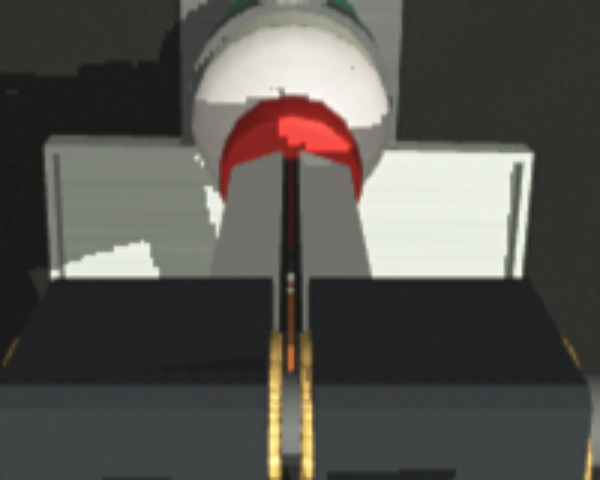

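View pics/s14.png

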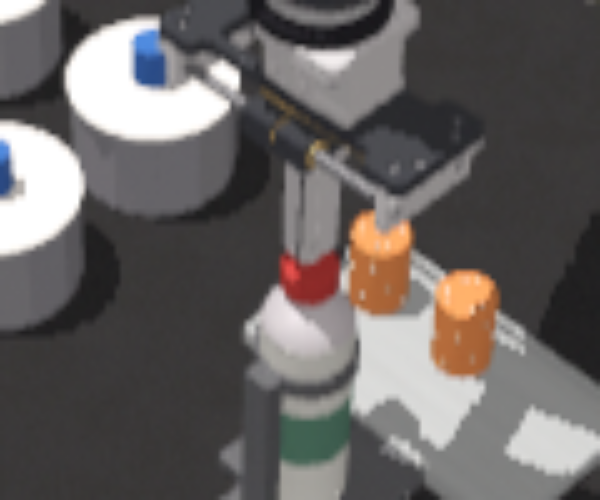

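The closed fingertips are over the cap, and both cores stand on the tray. Pressing in steps.

>>> drive_tool --steps '[{"delta_pos": [0,0,-5],"yaw": 0,"hand": 0},{"delta_pos": [0,0,-3],"yaw": 0,"hand": 0},{"delta_pos": [0,0,-3],"yaw": 0,"hand": 0},{"delta_pos": [0,0,0],"yaw": 0,"hand": 0},{"delta_pos": [0,0,0],"yaw": 0,"hand": 0}]'

```text
clock: 28.15
eef_pos: [603.8, 222.9, 222.3]
eef_rot: [-3.141, -0.001, 0.003]
wrist_force: [-0.6, -1.1, 5.9]
finger_gap: 0.4
```

>>> drive_tool --steps '[{"delta_pos": [0,0,-2],"yaw": 0,"hand": 0},{"delta_pos": [0,0,-2],"yaw": 0,"hand": 0},{"delta_pos": [0,0,0],"yaw": 0,"hand": 0},{"delta_pos": [0,0,0],"yaw": 0,"hand": 0}]'

```text
clock: 28.48
eef_pos: [603.8, 222.9, 218.6]
eef_rot: [-3.141, -0.001, 0.003]
wrist_force: [0.0, -1.2, 9.2]
finger_gap: 0.4
```

>>> drive_tool --steps '[{"delta_pos": [0,0,-1],"yaw": 0,"hand": 0},{"delta_pos": [0,0,-0.5],"yaw": 0,"hand": 0},{"delta_pos": [0,0,0],"yaw": 0,"hand": 0},{"delta_pos": [0,0,0],"yaw": 0,"hand": 0}]'

```text
clock: 28.82
eef_pos: [603.9, 222.9, 218.2]
eef_rot: [-3.141, -0.002, 0.003]
wrist_force: [-4.5, -3.0, 14.1]
finger_gap: 0.6
```

```bash
python3 chk.py 15
python3 - <<'E'
from h import *
c=cam("scene"); p=pix(c,(604,222,215)).astype(int)
cv2.imwrite("pics/s15.png",cv2.resize(c["frame"][100:320,180:480,::-1],None,fx=2.6,fy=2.6))
s=manip.read_state();print(s["clock"],s["eef_pos"],s["wrist_force"])
E
```

```text
[603.89335816 222.87260362 218.17984095]
red [317.83333333 227.51339286] 200.89566737511453 [604.61389178 223.5791488  200.89566738] 15.134140867226787 [613.43903112 222.87415803 199.86629385]
w (array([744.5, 246.8,  46.6]), array([295,  62,  14]), array([744.7, 246.7,  45.6]))
w (array([613. , -47.6, 114.5]), array([606, 200,  17]), array([614.6, -47.3, 113.7]))
flange [612.5 -53.2] z 79.69911268976092 zgrad -0.003 0.002
flange [ 610.4 -235.9] z 79.69816017409349 zgrad -0.002 0.001
flange [ 473.  -226.8] z 80.0879910247968 zgrad 0.003 -0.003
flange [464.5 -55.6] z 79.870226992792 zgrad 0.006 -0.003
t (array([ 782.9, -356.6,   49.7]), array([420, 132,   4]), array([ 780.7, -355.8,   48.4]))
t (array([ 427.8, -501. ,   48.3]), array([465, 236,   4]), array([ 428.3, -502. ,   47.7]))
t (array([ 270.5, -467.9,   49.9]), array([456, 284,   4]), array([ 271. , -468.2,   48.5]))
core top [448.0448062  139.08189582  64.00413901] 65
28.9667 [603.89711417 222.89034636 218.21229665] [-3.63689526 -1.5414855  14.17519363]
```

View pics/s15.png

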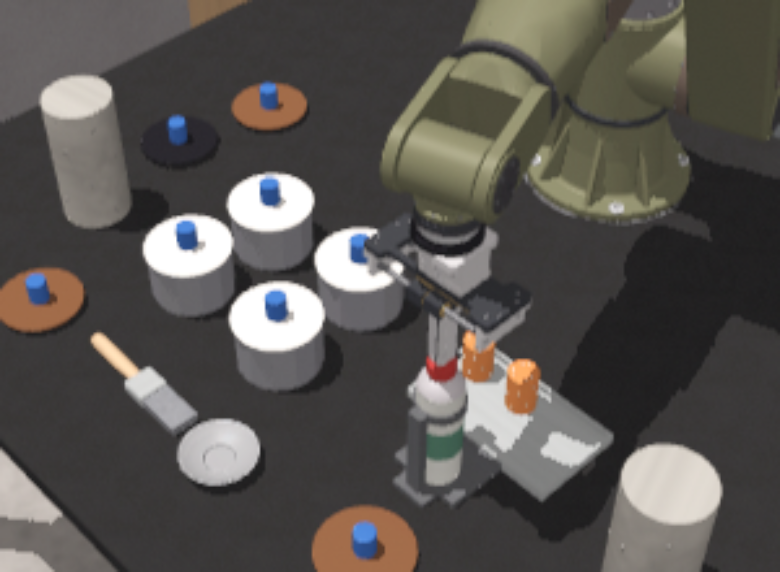

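The cap is fully down (top at 200.9, was 209.3), the lids are closed and the cores are up. Rising and backing away.

>>> drive_tool --steps '[{"delta_pos": [0,0,0],"yaw": 0,"hand": 0},{"delta_pos": [0,0,10],"yaw": 0,"hand": 0},{"delta_pos": [0,0,20],"yaw": 0,"hand": 0},{"delta_pos": [0,0,35],"yaw": 0,"hand": 0},{"delta_pos": [0,0,35],"yaw": 0,"hand": 0}]'

```text
clock: 29.38
eef_pos: [603.0, 222.8, 316.4]
eef_rot: [3.141, 0.003, 0.003]
wrist_force: [-0.2, 0.3, 0.8]
finger_gap: 0.6
```

>>> drive_tool --steps '[{"delta_pos": [-35,-20,0],"yaw": 0,"hand": 0},{"delta_pos": [-35,-20,0],"yaw": 0,"hand": 0},{"delta_pos": [-35,-20,0],"yaw": 0,"hand": 0},{"delta_pos": [-35,-20,0],"yaw": 0,"hand": 0},{"delta_pos": [0,0,0],"yaw": 0,"hand": 0}]'

```text
clock: 29.8
eef_pos: [458.8, 140.8, 316.2]
eef_rot: [3.141, 0.001, 0.002]
wrist_force: [1.1, -0.5, 1.0]
finger_gap: 0.5
```

>>> drive_tool --steps '[{"delta_pos": [-30,-28,0],"yaw": 0,"hand": 0},{"delta_pos": [-28,-28,0],"yaw": 0,"hand": 0},{"delta_pos": [-20,-30,0],"yaw": 0,"hand": 0},{"delta_pos": [0,0,0],"yaw": 0,"hand": 0},{"delta_pos": [0,0,0],"yaw": 0,"hand": 0}]'

```text
clock: 30.22
eef_pos: [385.4, 56.2, 316.8]
eef_rot: [-3.141, -0.001, 0.001]
wrist_force: [0.0, -0.2, -1.0]
finger_gap: 0.6
```

```bash
python3 chk.py 16
python3 - <<'E'
from h import *
c=cam("top");H=hsv(c);W=cloud(c)
m=((H[...,0]<4)|(H[...,0]>176))&(H[...,1]>200)&(H[...,2]>100)
for ce,s,l in blobs(m,20): print("red top",np.nanpercentile(W[l][:,2],80),ce)
c=cam("scene"); 
cv2.imwrite("pics/s16.png",cv2.resize(c["frame"][100:320,180:480,::-1],None,fx=2.6,fy=2.6))
E
```

```text
[385.85989414  56.84864231 316.5356111 ]
w (array([ 473.6, -222.4,  114.8]), array([550, 116,  13]), array([ 474.4, -222.3,  113.9]))
w (array([465.7, -50.7, 114.7]), array([406, 123,  12]), array([465.8, -51.3, 113.7]))
flange [612.7 -53.3] z 79.75485445001345 zgrad -0.006 -0.002
flange [ 610.5 -236.2] z 79.6685138509901 zgrad -0.004 0.001
flange [ 473.  -226.6] z 80.04701433957626 zgrad -0.001 0.004
flange [464.6 -55.6] z 79.89611568301356 zgrad -0.001 -0.007
t (array([ 779.7, -356.6,   48.6]), array([420, 133,   4]), array([ 780.4, -356.5,   47.3]))
t (array([743.1, 242.1,  47.7]), array([245, 143,   4]), array([744. , 243.8,  46.3]))
t (array([ 427.8, -500.6,   49.3]), array([465, 236,   4]), array([ 427.5, -500.4,   48.6]))
t (array([ 273.8, -466.9,   49.9]), array([456, 283,   4]), array([ 269.4, -468.8,   48.5]))
core top [449.99690597 218.23892039  63.64574599] 93
core top [447.76452643 144.30314016  63.91917685] 82
core top [  -60.5949298  -1033.7876388     63.99741708] 47
red top 210.18895219379456 [243.04109589 178.32876712]
```

View pics/s16.png

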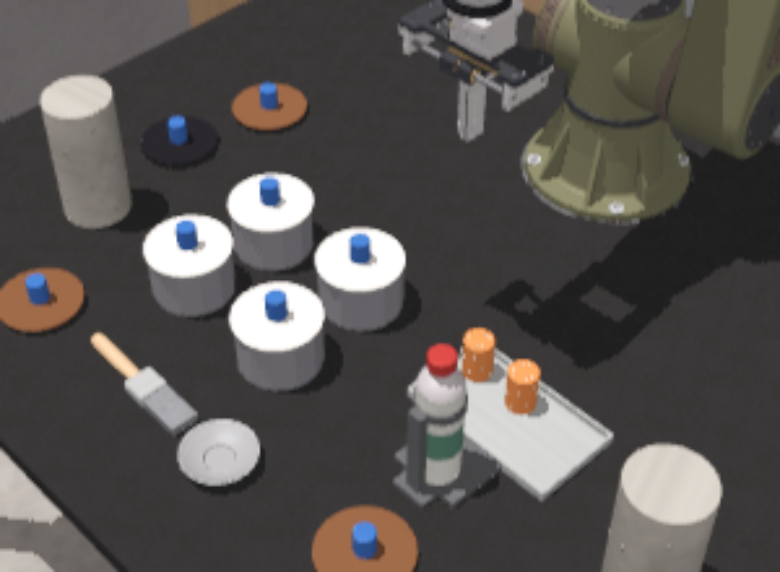

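View pics/t16.png

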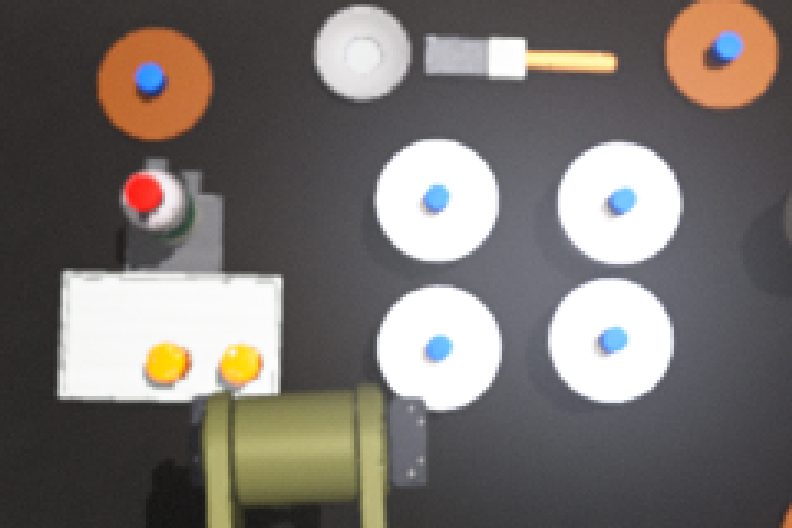

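All four lids are seated, both cores stand on the tray, and the cap is back up at about 210. The robot is clear of everything, so I'm handing in.

```bash
python3 -c "
from cell import manip
print(manip.sign_off())"
```

```text
the job is handed in; nothing more can be done
None
```

The job is done and handed in at about 30 s of the 210 s allowed; no verdict was reported. There were two orange cores, and both now stand upright on the drip tray. All four tubs are closed, and the cap has been pressed and released.

- **Cores:** I opened every tub. Two held one orange core each, one was empty, and one held only the plain grey core, which I left untouched. On the tray, the orange cores are about 27 mm off centre in x, and about 3 mm and 77 mm off centre in y. Their tops measure 64 mm, the height for standing on the tray floor.
- **Lids:** The final top view shows all four lids flat, with flanges at 80 mm. None was seen knocked aside. The top camera reads about 3 mm lower in y than the wrist camera, for the lids and tub rims alike, so I took that as calibration error.
- **Nozzle:** The cap top went from 209.3 mm down to 200.9 mm at 14 N, then sprang back to about 210 mm.
- **Bystanders:** The dish, brush, concrete cylinders and look-alike lids show no movement in the pictures. I did not measure the bystanders' positions separately.
- **Force:** Setting the first lid down on the bench pressed at about 35 N at the wrist, well under the 120 N wrist limit.

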